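# Draw the module lock bolt with a pull hook under the microscope

## Task

The plug-in module of the open instrument under the microscope is still locked by the slide bolt deep in the channel between the heat sink and the circuit boards. Take the orange T-handled pull hook from the tool rack, reach in at a slant under the microscope, catch the red-topped knob and gently draw the bolt back, away from the module, until it comes up against its stop. Then hang the hook back in a slot of the rack and let go; keep the gripper off the latch, do not bump the microscope or the circuit boards, and leave the other loose things where they are.

Things in the scene. Friction and masses are not known exactly. Their poses are not given: they have to be found in the camera images.
- hook: T-handled pull hook, 0.1 to 0.16 kg, hanging upright in a rack slot. Origin: underside centre of its steel collar (26 mm diameter, 6 mm thick) that rests on the rack plate; z up through the handle. Neck 16 mm diameter up to z = 24, then the orange bar. The steel rod, 6 mm diameter, runs down to z = -150 mm and there bends towards -x: 8 mm at 40 degrees, then 18 mm at 80 degrees off the rod.
- hook_bar (a point): centre of the hook's orange grip bar, 36 mm above the collar's underside; the bar is 22 mm (x) by 64 mm (y) by 24 mm (z): grip it across its 22 mm. Axes as the hook's
- hook_tip (a point): centre of the round end (6 mm diameter) of the bent tip, at (-22.9, 0, -159.3) mm in the hook's frame; axes as the hook's
- rack: tool rack, origin on the bench; blue plate 4 mm thick, top 185 mm above the bench, x from -36 to 39 mm, 216 mm wide (y). Three slots 14 mm wide run in from the plate's -x edge to x = 9 mm, at y = 66, 0 and -66 mm; they are open to -x, so a tool lifted 10 mm can be drawn out or put back from the -x side
- slot0 (a point): place for a tool in the slot at y = 66 mm: on the slot's centre line at the plate's top, 26 mm in from its open edge; the hook's origin comes here when it hangs. Axes as the rack's
- slot1 (a point): the same for the middle slot
- slot2 (a point): the same for the slot at y = -66 mm
- chassis: open-topped aluminium instrument case, fixed, 300 mm (x) by 240 mm (y), walls 100 mm high; origin under its centre, x points to the front panel, away from the robot. A channel along x, y from -43 to 40 mm, lies between circuit boards (-y) and transformer, capacitors and heat sink (+y, up to 80 mm high). The module, 65 mm high, fills it from x = 70 mm on
- cards: four green upright circuit boards in the chassis, x from -110 to 90 mm, y from -44 to -107 mm, tops 90 mm above the bench; origin and axes as the chassis's
- latch: slide latch on the channel floor, fixed to the chassis, with the bolt it carries; origin and axes as the chassis's. Plate top at z = 30 mm. Two guide straps, 16 mm high above the plate and 12 mm long, centred at x = -32 and 54 mm, hold the brass bolt rod (10 mm diameter, its top at z = 41.5 mm, along x). A dark stop collar on the rod, just before the knob, meets the -x strap when fully drawn
- bolt (a joint): travel of the bolt in m: 0 fully locked into the module bracket, growing as it is drawn back towards -x of the latch; a hard stop ends the travel at 0.030. It starts between 0 and 0.007. It slides stiffly (about 4 N) and stays where it is left; at the stop the pull rises at once, so stop pulling when you feel it
- knob (a point): on the bolt's upright knob: a steel post, 8 mm diameter, standing on the bolt rod (at x = 20 mm of the latch when the bolt is at 0), with a red head of 15 mm diameter. The point is on the post's axis, 11 mm above the top of the bolt rod; the head reaches from 8 to 14 mm above it. Behind the post (+x) 24 mm are free up to the guide strap. Axes as the latch's
- microscope: white stereo microscope on a boom stand, fixed; origin on the bench under its optical axis, which stands about 45 mm beyond the knob (+x). The ring light, 72 mm diameter, has its underside 200 mm above the bench; the head above it is up to 110 mm wide and goes up to 490 mm; eyepieces slope up to +x; the boom runs to +y at 345 mm height to a column at y = 355 mm
- driver_blue: screwdriver with blue handle, 26 mm diameter, reaching 60 mm above the rack plate, hanging in another slot; origin at the handle's underside
- driver_yellow: the same with yellow handle
- dish: steel dish, 90 mm diameter, 22 mm high, on the bench
- solder_reel: white reel, 60 mm diameter, 44 mm high, on the bench
- flux: amber bottle, 34 mm diameter, 85 mm high, on the bench
- meter: yellow multimeter lying flat, 150 by 75 by 35 mm
- spare_sink: aluminium heat sink, 60 by 50 by 32 mm, on the bench

How it is judged:
On the way, in this order (a step that is already met when the one before it is completed fails the run):
1. the hook is taken out of the rack (distance of hook from where it was at the start of the episode above 0.08 m), for 0.1 s.
2. the hook draws the bolt back: it has come more than 15 mm with the hook pulling on it (value of joint bolt above 0.015 m and contact force between hook and latch above 0.8 N).
At the end, for the whole second after the job is handed in: the bolt is drawn back to within 2 mm of its stop, and the hook hangs upright (within about 8 degrees), released and at rest in one of the rack's slots, its collar on the plate within 22 mm of the slot's place (value of joint bolt above 0.028 m and (distance between hook and slot0 below 0.022 m or distance between hook and slot1 below 0.022 m or distance between hook and slot2 below 0.022 m) and angle between hook's own z axis and vertical below 0.15 rad and linear speed of hook below 0.03 m/s); the robot touches nothing.
It fails at once if the hook wrenches or jams the latch with more than 18 N (contact force between hook and latch above 18 N).
It fails at once if the gripper touches the latch or its bolt (contact force between any of the fingers, the arm and latch above 0.5 N).
It fails at once if the microscope is bumped (more than 3 N) (contact force between microscope and anything else above 3 N).
It fails at once if the circuit boards are bumped (more than 5 N) (contact force between cards and anything else above 5 N).
It fails at once if another loose thing is moved by more than 20 mm (distance of any of driver_blue, driver_yellow, dish, solder_reel, flux, meter, spare_sink from where it was at the start of the episode above 0.02 m).
It also fails if it takes over 56 s, if anything falls off the work surface, if the arm or the gripper's body presses on something with over 40 N, if the wrist force passes 120 N, or if a joint passes its speed limit or range.

## Robot

A 7-joint arm with a two-finger parallel gripper is mounted at the origin on the work surface. World frame = base frame: x ahead of the robot, y to its left, z up, the work surface at z = 0. Lengths are in m, angles in rad, forces in N, time in s.
With the tool pointing down it reaches from about 0.375 to 0.925 m from the base axis. Payload 3.1 kg.
Tool frame: the origin (TCP) lies at the centre of the arm's flange, where the gripper is bolted on; the fingertips stand 173 mm ahead of it and the grasp point (between the pads) lies 155 mm ahead of it (tip_extent is the distance from the TCP to the fingertips, in m); z points along the fingers, x is the direction in which the jaws open and shut, and the axes are right-handed (so a half turn about z gives the same grasp; the last joint's range is limited). The gripper opens to 85 mm and grips with 20 to 120 N. Pads are 22 mm wide; open, the fingers measure 114 mm over their backs; the gripper's body (76 mm by 85 mm) begins 54 mm behind the grasp point. The pads swing forward as they close: fully open they stand 13 mm farther back than shut.
Start: joints at [-1.43, 0.383, 0.044, 1.598, -0.018, 1.161, -0.05], TCP at [0.154, 0.632, 0.405] pointing down, gripper open.
Joint ranges: [-2.61, 2.61], [-0.41, 2.15], [-1.48, 1.57], [0, 2.5], [-1.57, 4.71], [0.05, 1.97], [-2.85, 2.85]. Speed limits (rad/s): [2.79, 2.79, 3.14, 3.14, 3.14, 3.14, 3.14].

## Interface

Orientations are given as a unit quaternion [w, x, y, z].
In Python, from station import observe, get_image, sign_off, tip_extent gives the robot as it stands. The module is installed in compiled form; this text tells all that it offers.
- The arm moves only by the tool carry_out, never from a script. Its arguments are lists of equal length, an entry for each row: "delta_pos": the shift along the tool's x, y, z in m, a list of three; "turn": the turn, a rotation vector about the tool's x, y, z in degrees, a list of three. In form: {"delta_pos": [[dx, dy, dz], ...], "turn": [[ax, ay, az], ...]}. A call has 1 to 5 rows; each row is the pose to reach, as a shift and turn from the pose commanded when the call began, along the tool's axes at that moment; what a row does not reach only later rows make up. A row lasts 1/10 s, in which the tool goes at most 50 mm and 8.59 degrees, less where a joint would pass 70% of its speed; a pose out of reach is approached as far as the arm can. A call with a gripper value outside its range is refused whole. "claw" is the finger opening in m, from 0 to 0.0854, set as the call begins (left out, the last holds). The fingers move at their own pace and stop on an object; "squeeze" is the grip in N (left out, the last holds). Time passes only in rows, so rows that repeat a pose let the fingers close. It gives the time, the measured TCP pose, the force and the opening at its end, in the units of the state.
- observe(): the state, without advancing time (a new reading comes with each control period).
- get_image(name): name is "scene" or "top" or "wrist"; returns a dict with "color" (480x640x3 uint8, red, green, blue), "K" (3x3 intrinsics, pixels), "k1" (the pictures are not rectified: a ray, as slopes to the right and down, at radius r is drawn at 1 + k1 r^2 times it, then the intrinsics apply), "camera_from_world" (4x4, takes a point from world to camera coordinates). Camera axes: x right, y up, looking along -z (the intrinsics and any distortion apply to the point x, -y, -z); pixel columns grow to the right and rows downward; lengths in m; the calibration is good to about 2 mm. A picture is of the moment at which its call begins. There is no depth.
- sign_off(): hands the job in, once; it reports no verdict.
The state is a dict: "time_s": time; "joints": joint angles; "dq": joint speeds; "effort": joint torques, N m; "tcp_pos": TCP position; "tcp_rot": TCP orientation; "contact_force": force on the tool from outside, world axes, zero at the start; "torque": the same for the moment, N m; "grip_width": finger opening in m.
Only numpy, scipy, OpenCV 4.12 (cv2) and the standard library are available. Lean on these libraries where they do the work, as an engineer would, in place of code of your own. Each camera call takes 0.05 s, during which the arm holds its last target. There are 200 camera calls.

## Working session

There is one attempt and no reset: what is moved stays moved. The work goes in short steps, Python scripts to look and compute and a tool call to move; the robot and the scene stay as the last step left them, time stands still between calls to the robot, and variables do not carry over. Pictures are saved under pics/ and viewed, about 8 in all and at most 12, crops included, and the job is handed in when it is done.

Besides the shell and the picture viewer there is one more tool, called after "Request:" in YAML: its name, and indented under it one key for each argument. carry_out: Moves the arm, as the interface text tells. Its arguments: {"type":"object","properties":{"delta_pos":{"type":"array"},"turn":{"type":"array"},"claw":{"type":"number"},"squeeze":{"type":"number"}},"required":["delta_pos","turn"]}

```bash
mkdir -p pics
cat > h.py <<'E'
import numpy as np, cv2
from station import observe, get_image, sign_off, tip_extent
from scipy.spatial.transform import Rotation as R
def snap(n,f):
    d=get_image(n); cv2.imwrite(f'pics/{f}.png',d['color'][:,:,::-1]); np.savez(f'pics/{f}.npz',K=d['K'],k1=d['k1'],T=d['camera_from_world']); return d
def ray(f,u,v):
    d=np.load(f'pics/{f}.npz'); K=d['K'];k=float(d['k1']);T=d['T']
    x=np.array([(u-K[0,2])/K[0,0],(v-K[1,2])/K[1,1]]); y=x.copy()
    for _ in range(20): y=x/(1+k*(y@y))
    Rm=T[:3,:3]; return -Rm.T@T[:3,3], Rm.T@np.array([y[0],-y[1],-1.])
def atz(f,u,v,z):
    o,r=ray(f,u,v); return o+r*(z-o[2])/r[2]
def proj(f,p):
    d=np.load(f'pics/{f}.npz'); c=d['T']@np.append(p,1); y=np.array([c[0],-c[1]])/-c[2]; y=y*(1+float(d['k1'])*(y@y)); return d['K'][:2,:2]@y+d['K'][:2,2]
def tri(obs):
    A=np.zeros((3,3));b=np.zeros(3)
    for f,u,v in obs:
        o,r=ray(f,u,v); r=r/np.linalg.norm(r); M=np.eye(3)-np.outer(r,r); A+=M;b+=M@o
    return np.linalg.solve(A,b)
def pose():
    s=observe(); w,x,y,z=s['tcp_rot']; return np.array(s['tcp_pos']),R.from_quat([x,y,z,w]),s
E
python3 - <<'E'
from h import *
s=observe();print(s,tip_extent)
for n in('scene','top','wrist'):
    d=snap(n,n+'0');T=d['camera_from_world'];print(n,-T[:3,:3].T@T[:3,3],-T[2,:3],d['K'][0,0],d['k1'])
E
```

```text
{'time_s': 0.0, 'joints': array([-1.42976958,  0.383832  ,  0.0437529 ,  1.59959546, -0.01789182,
        1.16119709, -0.04989179]), 'dq': array([ 0.00228096, -0.00140405,  0.00049274, -0.00010083,  0.00114933,
       -0.0002677 , -0.00064211]), 'effort': array([-8.31757848e-05, -4.33456278e+01,  1.02441184e+00, -2.49512959e+01,
        1.06426544e-02,  1.13547503e-02,  6.04865960e-06]), 'tcp_pos': array([0.15358775, 0.63108308, 0.40327726]), 'tcp_rot': array([ 0.00086181,  0.78625674,  0.61789853, -0.00100045]), 'contact_force': array([-0.82186305, -0.10254832,  0.46245733]), 'torque': array([0.00545883, 0.01123185, 0.01254544]), 'grip_width': 0.08535858622875232} 0.1734
scene [0.73804076 0.59891596 1.09373046] [-0.20207402 -0.48267203 -0.85217006] 528.2878388566994 -0.025590533090153394
top [0.38419685 0.03899938 1.08885005] [ 0.15436194 -0.00800628 -0.98798193] 454.91456458951205 -0.11545819359435008
wrist [0.07820291 0.64849994 0.37137279] [ 0.29550465 -0.07467776 -0.9524181 ] 405.06629919287354 -0.053780718170745964
```

View pics/scene0.png

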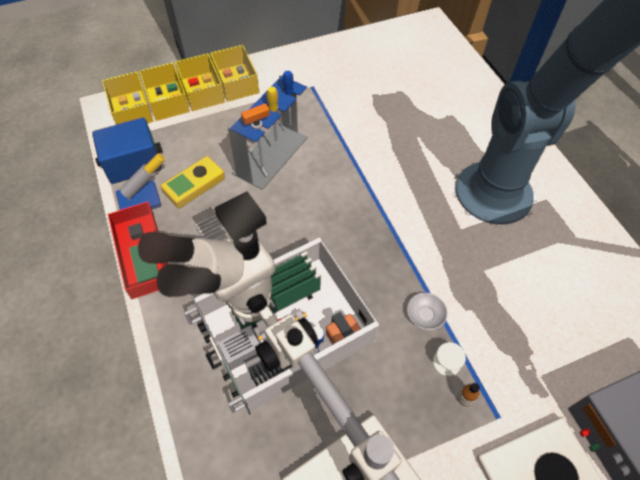

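View pics/top0.png

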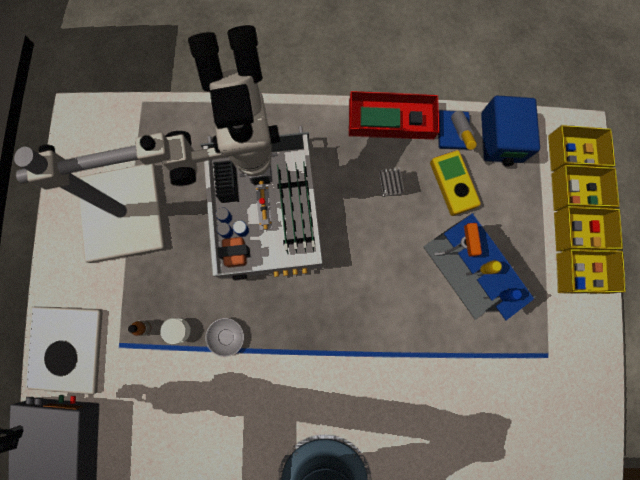

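Run:
```python
from h import *
t=cv2.imread('pics/top0.png');s=cv2.imread('pics/scene0.png')
g=lambda im,x,y,w,h,k:cv2.resize(im[y:y+h,x:x+w],None,fx=k,fy=k,interpolation=cv2.INTER_CUBIC)
a=g(t,200,120,133,160,3);b=g(t,415,205,133,120,3)
c=g(s,220,60,100,100,4);
A=np.zeros((600,800,3),np.uint8);A[:480,:399]=a;A[:360,400:799]=b
e=g(s,225,65,100,60,4);A[360:600,400:800]=e
cv2.imwrite('pics/c1.png',A)
# robot-scale checks
for p in [(0.5,0,0),(0.5,-.3,0)]: print(proj('top0',np.array(p)),proj('scene0',np.array(p)))
```

```text
[329.4860598  266.96802309] [314.21204776 252.77585893]
[452.4227209  270.24502829] [272.94111021 163.05340741]
```

View pics/c1.png

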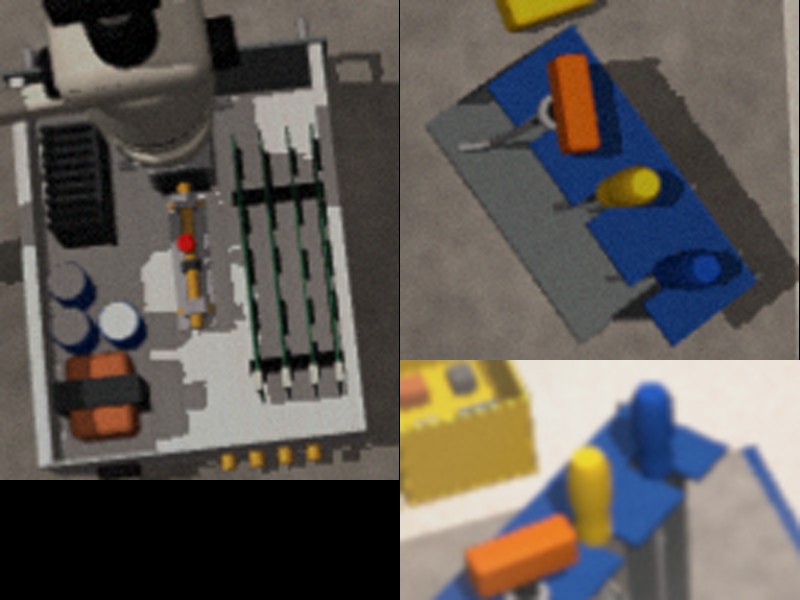

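Run:
```python
from h import *
f='top0';np.set_printoptions(precision=4,suppress=True)
P=[atz(f,*q,.185)[:2] for q in[(473.3,215),(533.3,298.3),(505.7,320),(444,236.7)]]
print('rack',P); d=P[1]-P[0];d2=P[2]-P[3];print([np.linalg.norm(v) for v in(d,d2,P[0]-P[3],P[1]-P[2])],[np.degrees(np.arctan2(v[1],v[0])) for v in(-d,-d2,P[0]-P[3],P[1]-P[2])])
C=[atz(f,*q,.1)[:2] for q in[(214,275),(321.7,263.3),(308.3,133.3)]]
print('ch',C);v=C[2]-C[1];w=C[0]-C[1];print([(np.linalg.norm(q),np.degrees(np.arctan2(q[1],q[0]))) for q in (v,w)], (C[2]+C[0])/2)
print('knobtop',atz(f,261.7,201,.0665))
print('bar top',atz(f,415+175/3,205+103/3,.233),[atz(f,415+(x-400)/3,205+y/3,.233) for x,y in((549,58),(585,54),(599,150),(561,154))])
print('tip',atz(f,415+63/3,205+148/3,.028))
```

```text
rack [array([ 0.5962, -0.289 ]), array([ 0.4266, -0.4124]), array([ 0.382, -0.352]), array([ 0.5487, -0.226 ])]
[np.float64(0.20980344791338226), np.float64(0.2089610409087315), np.float64(0.07893392668217283), np.float64(0.07510212336474242)] [np.float64(36.046063994564314), np.float64(37.09392471533162), np.float64(-52.95048452272741), np.float64(-53.56867436022453)]
ch [array([0.4642, 0.2554]), array([0.4969, 0.0208]), array([0.7967, 0.0594])]
[(np.float64(0.3022864068348566), np.float64(7.335802642236141)), (np.float64(0.23684955602487087), np.float64(97.94390001662146))] [0.6305 0.1574]
knobtop [0.6414 0.1626 0.0665]
bar top [ 0.5365 -0.2702  0.233 ] [array([ 0.5657, -0.2536,  0.233 ]), array([ 0.5692, -0.2779,  0.233 ]), array([ 0.5062, -0.2854,  0.233 ]), array([ 0.503 , -0.2601,  0.233 ])]
tip [ 0.5341 -0.2519  0.028 ]
```

Request:
carry_out:
  delta_pos:
    - [-0.156,0.165,0.0]
    - [-0.156,0.165,0.0]
    - [-0.156,0.165,0.0]
    - [-0.156,0.165,0.0]
    - [-0.156,0.165,0.0]
  turn:
    - [0,0,-20]
    - [0,0,-20]
    - [0,0,-20]
    - [0,0,-20]
    - [0,0,-20]

```text
time_s: 0.65
tcp_pos: [0.2803, 0.4365, 0.4042]
tcp_rot: [0.001, 0.669, 0.743, -0.001]
contact_force: [0.8, 0.4, 0.7]
grip_width: 0.0853
```

```bash
cat >> h.py <<'E'
def delta(pt,Rt):
    """tool-frame shift and turn (deg) to target"""
    p,r,s=pose(); return r.inv().apply(np.array(pt)-p), np.degrees((r.inv()*Rt).as_rotvec())
def ori(az,tilt=0):
    """tool down, tool x at azimuth az deg, then turned tilt deg about tool x"""
    a=np.radians(az); x=np.array([np.cos(a),np.sin(a),0]); z=np.array([0,0,-1.]); return R.from_matrix(np.c_[x,np.cross(z,x),z])*R.from_euler('x',tilt,degrees=True)
E
python3 - <<'E'
from h import *
np.set_printoptions(precision=4,suppress=True)
p,r,s=pose();print(s['joints'],p,r.as_matrix(),s['contact_force'])
print(delta([.45,-.08,.42],ori(96)))
E
```

```text
[-1.1595  0.1355  0.086   1.9143 -0.0111  1.0944  0.606 ] [0.2803 0.4365 0.4042] [[-0.1042  0.9946  0.0006]
 [ 0.9946  0.1042 -0.0027]
 [-0.0027  0.0003 -1.    ]] [0.8383 0.3625 0.7455]
(array([-0.5314,  0.115 , -0.0144]), array([ 0.0164,  0.156 , -0.0195]))
```

Request:
carry_out:
  delta_pos:
    - [-0.25,0.06,-0.01]
    - [-0.25,0.06,-0.01]
    - [-0.25,0.06,-0.01]
    - [-0.25,0.06,-0.01]
    - [-0.25,0.06,-0.01]
  turn:
    - [0,0,0]
    - [0,0,0]
    - [0,0,0]
    - [0,0,0]
    - [0,0,0]

```text
time_s: 1.15
tcp_pos: [0.362, 0.2038, 0.4143]
tcp_rot: [-0.0, 0.667, 0.745, 0.0]
contact_force: [0.4, 0.3, 0.7]
grip_width: 0.085
```

Request:
carry_out:
  delta_pos:
    - [-0.25,0.05,-0.005]
    - [-0.25,0.05,-0.005]
    - [-0.25,0.05,-0.005]
    - [-0.25,0.05,-0.005]
    - [-0.25,0.05,-0.005]
  turn:
    - [0,0,0]
    - [0,0,0]
    - [0,0,0]
    - [0,0,0]
    - [0,0,0]

```text
time_s: 1.65
tcp_pos: [0.4374, -0.0344, 0.4194]
tcp_rot: [-0.0, 0.667, 0.745, 0.001]
contact_force: [1.4, 0.7, -0.0]
grip_width: 0.0854
```

Run:
```python
from h import *
np.set_printoptions(precision=4,suppress=True)
p,r,s=pose();print(s['joints'],p,s['time_s'])
print(delta([.5355,-.2705,.221+.155+.06],ori(96)))
snap('wrist','w1')
```

```text
[-0.6818 -0.0854  0.6463  2.0878  0.0559  1.122   1.6197] [ 0.4374 -0.0344  0.4194] 1.65
(array([-0.2454,  0.0715, -0.0168]), array([ 0.0439, -0.0554,  0.3284]))
```

View pics/w1.png

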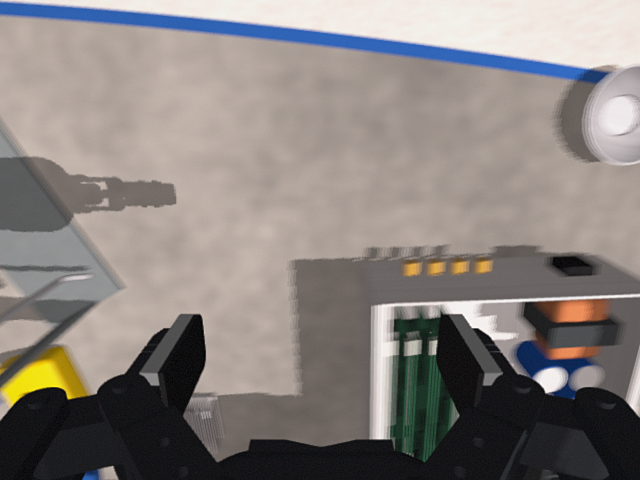

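Request:
carry_out:
  delta_pos:
    - [-0.245,0.072,-0.017]
    - [-0.245,0.072,-0.017]
    - [-0.245,0.072,-0.017]
    - [-0.245,0.072,-0.017]
    - [-0.245,0.072,-0.017]
  turn:
    - [0,0,0]
    - [0,0,0]
    - [0,0,0]
    - [0,0,0]
    - [0,0,0]
  claw: 0.055

```text
time_s: 2.2
tcp_pos: [0.5347, -0.2633, 0.4357]
tcp_rot: [-0.0, 0.667, 0.745, 0.0]
contact_force: [0.3, 1.1, 0.6]
grip_width: 0.0551
```

Request:
carry_out:
  delta_pos:
    - [0,0,0]
    - [0,0,0]
  turn:
    - [0,0,0]
    - [0,0,0]

```text
time_s: 2.4
tcp_pos: [0.5335, -0.2636, 0.435]
tcp_rot: [-0.001, 0.668, 0.744, -0.001]
contact_force: [-0.4, 0.2, -0.6]
grip_width: 0.0549
```

Run:
```python
from h import *
np.set_printoptions(precision=4,suppress=True)
p,r,s=pose();print(s['joints'],p,s['time_s'])
print(delta([.5355,-.2705,.221+.155],ori(96)))
snap('wrist','w2')
print(proj('w2',np.array([.5355,-.2705,.233])))
```

```text
[-0.3147  0.3378  0.8685  1.7324 -0.2726  1.2008  2.3037] [ 0.5335 -0.2636  0.435 ] 2.4
(array([-0.007 ,  0.0014,  0.059 ]), array([-0.1497,  0.0317,  0.1178]))
[307.8919 292.3689]
```

View pics/w2.png

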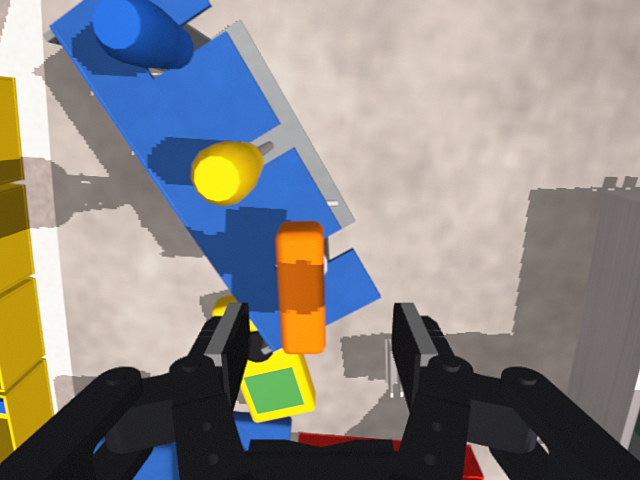

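Run:
```python
from h import *
np.set_printoptions(precision=4,suppress=True)
a=atz('w2',300,226,.233);b=atz('w2',304.5,351,.233);d=b-a;print(a,b,np.linalg.norm(d),np.degrees(np.arctan2(d[1],d[0])),(a+b)/2)
m=(a+b)/2;print(delta([m[0],m[1],.221+.155],ori(96)))
# rack plate corner near slot0: pixels
print(atz('w2',380,296,.185),atz('w2',325,318,.185))
```

```text
[ 0.5044 -0.277   0.233 ] [ 0.5667 -0.2691  0.233 ] 0.06284067641642124 7.1817502238719815 [ 0.5355 -0.2731  0.233 ]
(array([-0.0114,  0.0007,  0.0591]), array([-0.0957, -0.0663,  0.2959]))
[ 0.5557 -0.2271  0.185 ] [ 0.5736 -0.2579  0.185 ]
```

Request:
carry_out:
  delta_pos:
    - [-0.01,0.001,0.02]
    - [-0.01,0.001,0.045]
    - [-0.01,0.001,0.058]
    - [-0.01,0.001,0.058]
    - [-0.01,0.001,0.058]
  turn:
    - [0,0,-1]
    - [0,0,-1]
    - [0,0,-1]
    - [0,0,-1]
    - [0,0,-1]

```text
time_s: 2.95
tcp_pos: [0.5362, -0.271, 0.3784]
tcp_rot: [-0.0, 0.66, 0.751, 0.001]
contact_force: [-0.3, -0.3, 0.4]
grip_width: 0.0551
```

Request:
carry_out:
  delta_pos:
    - [0,0,0]
    - [0,0,0]
    - [0,0,0]
    - [0,0,0]
    - [0,0,0]
  turn:
    - [0,0,0]
    - [0,0,0]
    - [0,0,0]
    - [0,0,0]
    - [0,0,0]
  claw: 0.0
  squeeze: 50

```text
time_s: 3.45
tcp_pos: [0.5364, -0.2727, 0.3793]
tcp_rot: [0.001, 0.661, 0.751, 0.001]
contact_force: [-0.5, 1.3, 5.6]
grip_width: 0.0211
```

Request:
carry_out:
  delta_pos:
    - [0,0,0]
    - [0,0,0]
    - [0,0,0]
  turn:
    - [0,0,0]
    - [0,0,0]
    - [0,0,0]

```text
time_s: 3.75
tcp_pos: [0.5364, -0.2727, 0.3793]
tcp_rot: [0.001, 0.661, 0.751, 0.0]
contact_force: [-0.9, 0.5, 5.1]
grip_width: 0.021
```

Request:
carry_out:
  delta_pos:
    - [0,0,-0.007]
    - [0,0,-0.014]
    - [0.0,0.0,-0.015]
    - [0.017,-0.01,-0.015]
    - [0.035,-0.0195,-0.015]
  turn:
    - [0,0,0]
    - [0,0,0]
    - [0,0,0]
    - [0,0,0]
    - [0,0,0]

```text
time_s: 4.25
tcp_pos: [0.5115, -0.2402, 0.3926]
tcp_rot: [-0.0, 0.661, 0.75, -0.001]
contact_force: [0.1, 0.4, -2.2]
grip_width: 0.0213
```

Request:
carry_out:
  delta_pos:
    - [0.018,-0.01,0]
    - [0.036,-0.02,0]
    - [0.054,-0.03,-0.02]
    - [0.07,-0.04,-0.06]
    - [0.07,-0.04,-0.1]
  turn:
    - [0,0,0]
    - [0,0,0]
    - [0,0,0]
    - [0,0,0]
    - [0,0,0]

```text
time_s: 4.75
tcp_pos: [0.4616, -0.1738, 0.4922]
tcp_rot: [-0.003, 0.66, 0.752, -0.0]
contact_force: [0.7, 0.4, -0.5]
grip_width: 0.0211
```

Run:
```python
from h import *
np.set_printoptions(precision=4,suppress=True)
p,r,s=pose();print(s['joints'],p,r.as_matrix(),s['time_s'],s['contact_force'],s['torque'])
snap('top','t2')
snap('scene','s2')
t=cv2.imread('pics/top0.png')
h=r.apply([0,0,.155])+p; print(h)
X=-r.as_matrix()[:,0];Z=-r.as_matrix()[:,2];Y=np.cross(Z,X)
o=h-.036*Z
tip=o-.0229*X-.1593*Z
for f in('t2','s2'): print(f,proj(f,h),proj(f,o),proj(f,tip))
a=proj('t2',o).astype(int);b=proj('s2',o).astype(int)
A=np.zeros((400,800,3),np.uint8)
for k,(f,c) in enumerate((('t2',a),('s2',b))):
    im=cv2.imread(f'pics/{f}.png');x,y=c-50;print(f,x,y);A[:,400*k:400*k+400]=cv2.resize(im[y:y+100,x:x+100],(400,400),interpolation=cv2.INTER_CUBIC)
cv2.imwrite('pics/c2.png',A)
```

```text
[-0.603  -0.026   0.8818  1.8858  0.0194  1.2777  1.974 ] [ 0.4616 -0.1738  0.4922] [[-0.1299  0.9915 -0.0047]
 [ 0.9915  0.1299  0.003 ]
 [ 0.0035 -0.0042 -1.    ]] 4.75 [ 0.6928  0.3877 -0.503 ] [-0.0546 -0.1284  0.0032]
[ 0.4609 -0.1734  0.3372]
t2 [439.8475 271.8507] [434.1261 273.8869] [403.1552 282.2274]
s2 [300.7793  94.357 ] [301.2305 107.4517] [307.6518 164.3041]
t2 384 223
s2 251 57
```

View pics/c2.png

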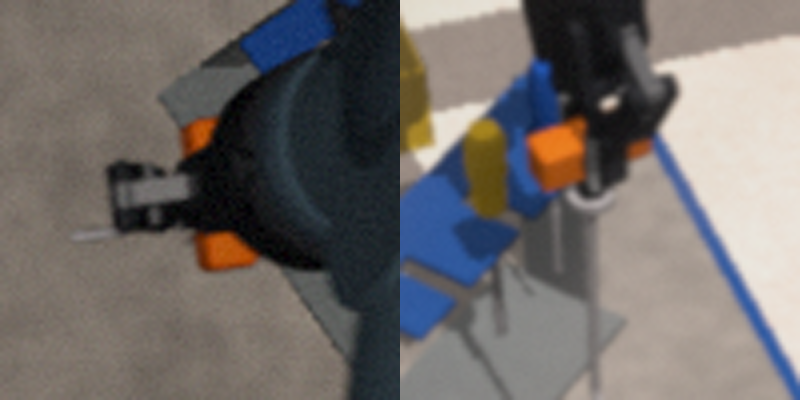

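```bash
cat >> h.py <<'E'
PSI=7.7; YAW=9.; TILT=35.
ex=np.array([np.cos(np.radians(PSI)),np.sin(np.radians(PSI)),0]);ey=np.array([-ex[1],ex[0],0])
def plan(C):
    Rt=ori(PSI+90+YAW,-TILT);M=Rt.as_matrix();X=-M[:,0];Z=-M[:,2]
    return C+.016*X+(.158+.194)*Z,Rt
def hookpts():
    p,r,s=pose();M=r.as_matrix();X=-M[:,0];Z=-M[:,2];o=p-.194*Z
    return dict(o=o,C=o-.016*X-.158*Z,tip=o-.0229*X-.1593*Z,bend=o-.150*Z)
E
python3 - <<'E'
from h import *
np.set_printoptions(precision=4,suppress=True)
im=cv2.imread('pics/t2.png').astype(int);b,g,r=im[...,0],im[...,1],im[...,2]
m=(r>130)&(g<70)&(b<70);m[:185]=0;m[215:]=0;m[:,:250]=0;m[:,275:]=0
v,u=np.nonzero(m);print(len(u),u.mean(),v.mean(),u.min(),u.max(),v.min(),v.max())
K=atz('t2',u.mean(),v.mean(),.0655);print(K)
# latch ends for direction: bolt ends crop (183,187),(196,320)
a=atz('t2',200+183/3,120+187/3,.0415);c=atz('t2',200+196/3,120+320/3,.0415);d=a-c;print('latch az',np.degrees(np.arctan2(d[1],d[0])))
K[2]=.0515
for dx,z in((18,.17),(18,.12),(18,.0515),(7,.0515)):
    C=K+ex*dx/1000;C[2]=z;t,Rt=plan(C);print(dx,z,t,*delta(t,Rt))
E
```

```text
25 261.2 200.44 259 263 198 203
[0.643  0.1639 0.0655]
latch az 8.190124703266482
18 0.17 [0.472  0.093  0.4583] [0.2665 0.0414 0.0403] [-34.2536   2.9522  -8.9953]
18 0.12 [0.472  0.093  0.4083] [0.2666 0.0408 0.0903] [-34.2536   2.9522  -8.9953]
18 0.0515 [0.472  0.093  0.3398] [0.2666 0.04   0.1588] [-34.2536   2.9522  -8.9953]
7 0.0515 [0.4611 0.0915 0.3398] [0.2666 0.029  0.1586] [-34.2536   2.9522  -8.9953]
```

Request:
carry_out:
  delta_pos:
    - [0.05,0.007,0.01]
    - [0.1,0.014,0.02]
    - [0.15,0.021,0.03]
    - [0.2,0.028,0.04]
    - [0.235,0.034,0.05]
  turn:
    - [-8.5,0.8,-2.2]
    - [-17,1.5,-4.5]
    - [-25.5,2.2,-6.7]
    - [-34.2,3,-9]
    - [-34.2,3,-9]

```text
time_s: 5.35
tcp_pos: [0.4652, 0.0633, 0.4411]
tcp_rot: [0.174, 0.57, 0.766, 0.239]
contact_force: [0.3, -0.5, -1.6]
grip_width: 0.0211
```

Run:
```python
from h import *
np.set_printoptions(precision=4,suppress=True)
p,r,s=pose();print(s['joints'],p,s['contact_force'],hookpts())
K=np.array([.643,.1639,.0515])
for dx,z in((18,.13),):
    C=K+ex*dx/1000;C[2]=z;t,Rt=plan(C);print(dx,z,t,*delta(t,Rt))
```

```text
[-0.7602 -0.204   0.5017  2.1899  0.1204  0.5335  1.5397] [0.4652 0.0633 0.4411] [ 0.3315 -0.5088 -1.5676] {'o': array([0.5697, 0.0959, 0.281 ]), 'C': array([0.6503, 0.1377, 0.1507]), 'tip': array([0.649 , 0.1445, 0.1497]), 'bend': array([0.6506, 0.121 , 0.1572])}
18 0.13 [0.4721 0.093  0.4183] [ 0.0263 -0.0005  0.0275] [-0.6313 -0.3312 -0.1357]
```

```bash
sed -i 's/TILT=35\./TILT=28./' h.py
python3 - <<'E'
from h import *
np.set_printoptions(precision=4,suppress=True)
K=np.array([.643,.1639,.0515])
for dx,z in((18,.12),):
    C=K+ex*dx/1000;C[2]=z;t,Rt=plan(C);print(dx,z,t,*delta(t,Rt))
E
```

```text
18 0.12 [0.5072 0.1035 0.4308] [0.0263 0.0368 0.0379] [ 6.3687 -0.339  -0.1153]
```

Request:
carry_out:
  delta_pos:
    - [0.013,0.018,0.015]
    - [0.026,0.037,0.03]
    - [0.026,0.037,0.038]
    - [0.026,0.037,0.038]
    - [0.026,0.037,0.038]
  turn:
    - [3.2,0,0]
    - [6.4,-0.3,0]
    - [6.4,-0.3,0]
    - [6.4,-0.3,0]
    - [6.4,-0.3,0]

```text
time_s: 5.85
tcp_pos: [0.5089, 0.1001, 0.431]
tcp_rot: [0.144, 0.582, 0.777, 0.191]
contact_force: [-0.3, -0.1, -1.8]
grip_width: 0.0214
```

Run:
```python
from h import *
np.set_printoptions(precision=4,suppress=True)
p,r,s=pose();print(s['joints'],p,s['contact_force']);h=hookpts();print(h)
K=np.array([.643,.1639,.0515])
C=K+ex*.018;t,Rt=plan(C);print(*delta(t,Rt))
A=np.zeros((600,800,3),np.uint8)
c=((200,140),(230,270),(None,))
for k,(n,x,y,w,hh) in enumerate((('top',205,145,100,100),('scene',230,250,100,100))):
    f=n[0]+'3';snap(n,f);im=cv2.imread(f'pics/{f}.png');A[:400,400*k:400*k+400]=cv2.resize(im[y:y+hh,x:x+w],(400,400),interpolation=cv2.INTER_CUBIC)
    for q,P in [(a,h[a]) for a in('C','tip','bend')]+[('knobtop',K+[0,0,.014])]:
        print(n,q,(proj(f,P)-[x,y])*4+[400*k,0])
cv2.imwrite('pics/c3.png',A[:400])
```

```text
[-0.8036 -0.0383  0.5267  2.069   0.0242  0.6223  1.5684] [0.5089 0.1001 0.431 ] [-0.2683 -0.0969 -1.8358]
{'o': array([0.5955, 0.1253, 0.2592]), 'C': array([0.6615, 0.1612, 0.1193]), 'tip': array([0.6602, 0.168 , 0.1182]), 'bend': array([0.6625, 0.1449, 0.1264])}
[ 0.0038 -0.0326  0.0605] [-0.2956  0.2117 -0.2408]
top C [220.6862 164.9841]
top tip [208.539  167.6385]
top bend [249.173  160.4881]
top knobtop [224.8734 221.7445]
scene C [555.6987 250.53  ]
scene tip [562.9067 262.1758]
scene bend [542.1788 217.3839]
scene knobtop [598.3605 285.0865]
```

View pics/c3.png

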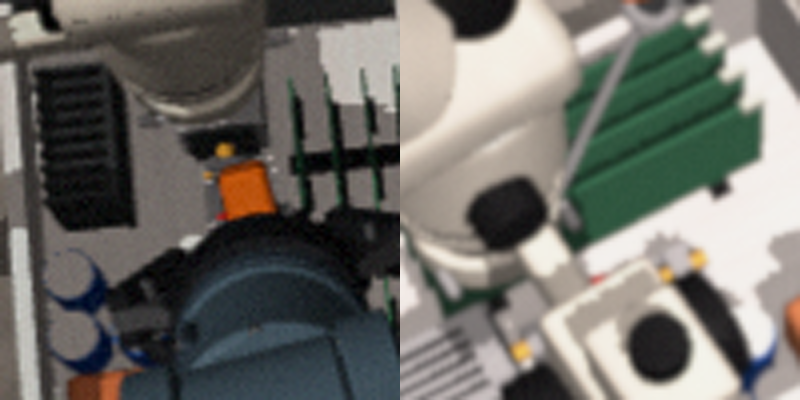

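Run:
```python
from h import *
np.set_printoptions(precision=4,suppress=True)
h=hookpts();K=np.array([.643,.1639,.0515])
snap('wrist','w3')
pts=[h[a] for a in('o','bend','tip')]
x,y=345-240-5+240-25,225   # scene crop origin
x,y=325-70,215
A=np.zeros((600,800,3),np.uint8)
im=cv2.imread('pics/s3.png');A[:,:400]=cv2.resize(im[y:y+100,x:x+67],(400,600),interpolation=cv2.INTER_CUBIC)
for P in pts:
    q=(proj('s3',P)-[x,y])*6;print('s',q);cv2.circle(A,tuple(int(t) for t in q),3,(255,0,255),1)
w=cv2.imread('pics/w3.png')
for P in pts+[K+[0,0,.014]]:
    q=proj('w3',P);print('w',q);
    if abs(q).max()<2000:cv2.circle(w,tuple(int(t) for t in q),4,(255,0,255),1)
A[:300,400:]=cv2.resize(w,(400,300))
A[300:600,400:]=cv2.resize(w[180:480,120:520],(400,300))
cv2.imwrite('pics/c4.png',A)
```

```text
s [214.9121 222.5695]
s [ 61.2859 535.8708]
s [ 92.3619 603.1646]
w [323.1128 297.9217]
w [322.0713 214.7066]
w [350.1278 211.929 ]
w [348.9379 155.3435]
```

View pics/c4.png

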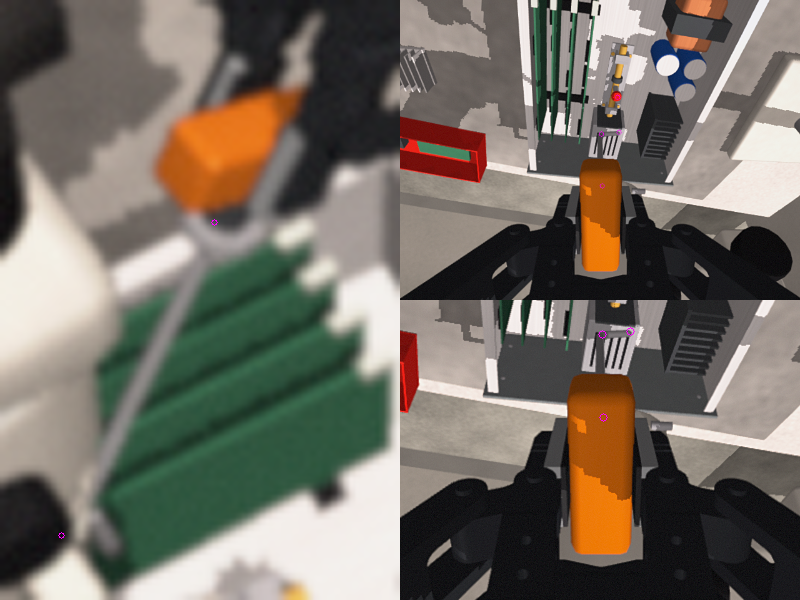

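Run:
```python
from h import *
w=cv2.imread('pics/w3.png')[125:265,270:410]
s=cv2.imread('pics/s3.png')[285:320,260:295]
A=np.zeros((560,800,3),np.uint8);A[:,:560]=cv2.resize(w,(560,560),interpolation=cv2.INTER_CUBIC)
A[:240,560:]=cv2.resize(s,(240,240),interpolation=cv2.INTER_CUBIC)
cv2.imwrite('pics/c5.png',A)
```

```text
(no output)
```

View pics/c5.png

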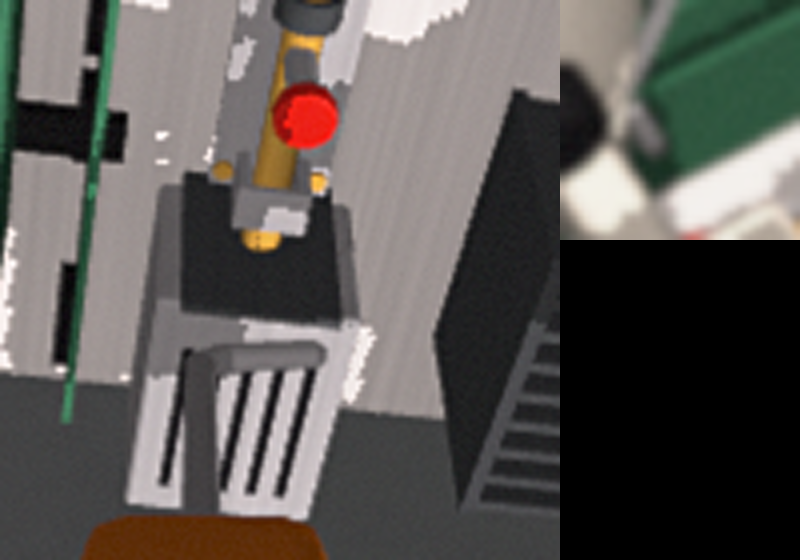

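Run:
```python
from h import *
np.set_printoptions(precision=4,suppress=True)
h=hookpts()
for n,a,b in(('tip',(349,213),(273.2,305.5)),('bend',(321.5,214.5),(269,301))):
    P=tri([('w3',*a),('s3',*b)]);print(n,P,h[n],proj('w3',P)-a,proj('s3',P)-b)
print('wr cam',ray('w3',320,240)[0])
print('knobtop wrist',atz('w3',346.5,154.2,.0665))
for n,q in(('knobtop',(.643,.1639,.0665)),): print(proj('s3',np.array(q)))
# red in scene0/s2 visible?
for f in('scene0','s2','s3'):
    im=cv2.imread(f'pics/{f}.png').astype(int);b,g,r=im[...,0],im[...,1],im[...,2]
    m=(r>130)&(g<90)&(b<90);m[:280]=0;m[360:]=0;m[:,:250]=0;m[:,310:]=0
    v,u=np.nonzero(m);print(f,len(u),u.mean() if len(u) else 0,v.mean() if len(u) else 0)
# scene check: bar drivers rack ok? project rack corners from top
for P in((.5962,-.289,.185),(.4266,-.4124,.185)):print(proj('scene0',np.array(P)))
C=[(.4642,.2554,.1),(.4969,.0208,.1)]
for P in C:print('chassis',proj('scene0',np.array(P)))
```

```text
tip [0.6488 0.1602 0.1381] [0.6612 0.1687 0.12  ] [-2.5635  1.4086] [0.9554 0.5808]
bend [0.6552 0.1436 0.1356] [0.6634 0.1455 0.1282] [ 1.5663 -0.8141] [-0.5541 -0.3891]
wr cam [0.457  0.0836 0.3671]
knobtop wrist [0.6419 0.1612 0.0665]
[279.5635 321.082 ]
scene0 0 0 0
s2 0 0 0
s3 0 0 0
[230.3826 126.5128]
[280.9747  74.8401]
chassis [377.2104 323.171 ]
chassis [318.9793 236.9905]
```

Run:
```python
from h import *
im=cv2.imread('pics/s2.png')[90:190,265:345]
A=cv2.resize(im,(480,600),interpolation=cv2.INTER_CUBIC)
for q in((301.2,107.5),(307.65,164.3)):
    cv2.circle(A,(int((q[0]-265)*6),int((q[1]-90)*6)),5,(255,0,255),1)
B=cv2.imread('pics/s3.png')[285:320,260:295]
C=np.zeros((600,800,3),np.uint8);C[:,:480]=A;C[:320,480:]=cv2.resize(B,(320,320),interpolation=cv2.INTER_LANCZOS4)
cv2.imwrite('pics/c6.png',C)
```

```text
(no output)
```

View pics/c6.png

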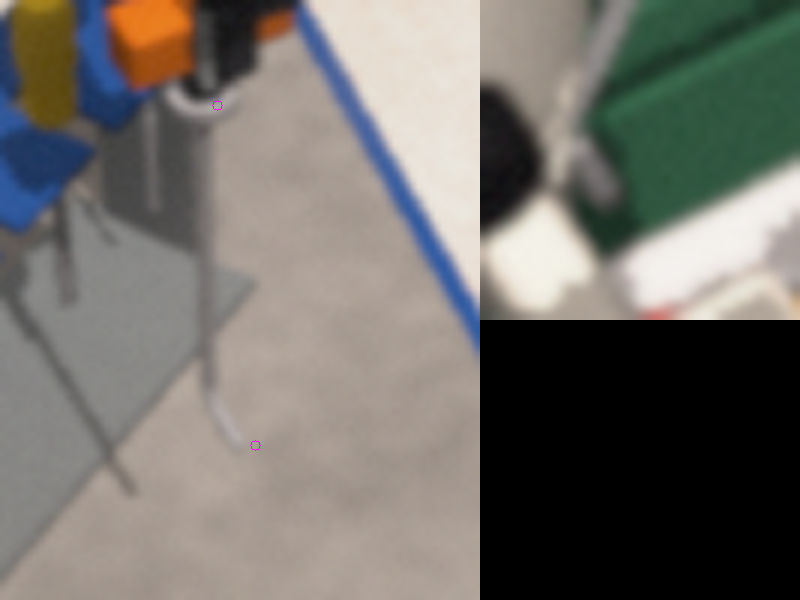

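Run:
```python
from h import *
np.set_printoptions(precision=4,suppress=True)
p,r,s=pose();print(p,r.as_quat(),s['joints'],s['time_s'],s['grip_width']);h=hookpts()
M=r.as_matrix();X=-M[:,0];Z=-M[:,2];Y=np.cross(Z,X);o=h['o']
for f in('s3','t3','w3'):
    im=cv2.imread(f'pics/{f}.png').astype(int);b,g,rr=im[...,0],im[...,1],im[...,2]
    m=((rr>110)&(g>.3*rr)&(g<.65*rr)&(b<.35*rr)).astype(np.uint8)
    n,l,st,c=cv2.connectedComponentsWithStats(m)
    print(f,[(st[i].tolist(),c[i]) for i in range(1,n) if st[i,4]>40])
    P=[proj(f,o+a*.011*X+b2*.032*Y+(.036+c2*.012)*Z) for a in(-1,1) for b2 in(-1,1) for c2 in(-1,1)]
    print(' pred corners',np.round(P,1).tolist(), 'bbox',np.min(P,0),np.max(P,0))
```

```text
[0.5091 0.1002 0.4323] [0.5814 0.7771 0.1928 0.1444] [-0.8034 -0.0401  0.5263  2.068   0.0239  0.6219  1.5684] 6.0 0.02142803482089763
s3 [([188, 77, 11, 10, 43], array([193.1628,  80.8372])), ([143, 203, 10, 15, 49], array([147.102, 210.449])), ([282, 230, 23, 20, 286], array([292.0769, 239.3951])), ([116, 246, 8, 26, 52], array([120.0192, 259.5769])), ([126, 276, 31, 22, 264], array([138.4659, 288.1591])), ([465, 391, 13, 9, 85], array([470.7059, 395.1176]))]
 pred corners [[311.5, 243.1], [316.3, 233.7], [285.9, 251.1], [290.6, 241.3], [304.2, 235.1], [308.9, 225.7], [278.6, 242.6], [283.1, 232.9]] bbox [278.5543 225.6648] [316.3398 251.0546]
t3 [([260, 186, 13, 14, 139], array([265.741 , 192.3957])), ([572, 196, 8, 7, 50], array([575.92, 198.94])), ([595, 263, 8, 9, 69], array([598.4493, 267.029 ]))]
 pred corners [[267.9, 220.1], [268.3, 223.5], [258.9, 186.9], [259.0, 189.5], [279.5, 217.1], [280.1, 220.5], [270.7, 183.9], [271.2, 186.4]] bbox [258.8733 183.8911] [280.1423 223.541 ]
w3 [([287, 272, 67, 162, 9968], array([320.4499, 351.2019]))]
 pred corners [[354.8, 247.8], [361.1, 273.2], [350.6, 395.2], [355.1, 439.7], [293.6, 247.8], [288.6, 273.2], [297.0, 395.2], [293.3, 439.7]] bbox [288.5638 247.751 ] [361.1152 439.6631]
```

```bash
cat > k.py <<'E'
from h import *
import sys
np.set_printoptions(precision=4,suppress=True)
K=np.array([.6423,.162,.0515])
p,r,s=pose();print(s['joints'],s['contact_force'],s['torque'],s['time_s']);h=hookpts()
d=h['C']-K;print('C rel latch',d@ex,d@ey,h['C'][2])
for a in sys.argv[1:]:
    dx,dy,z=map(float,a.split(','));C=K+ex*dx/1000+ey*dy/1000;C[2]=z;t,Rt=plan(C);print(a,*delta(t,Rt))
E
python3 k.py 18,0,.1 18,0,.08 18,0,.0515
```

```text
[-0.8034 -0.0401  0.5263  2.068   0.0239  0.6219  1.5684] [-0.4043 -0.2218 -1.663 ] [-0.1862  0.6558 -0.0282] 6.0
C rel latch 0.020028298863347144 -0.002778539185434908 0.12115674287928221
18,0,.1 [ 0.0021 -0.012   0.018 ] [-0.1226  0.1511 -0.2694]
18,0,.08 [ 0.0021 -0.0213  0.0357] [-0.1226  0.1511 -0.2694]
18,0,.0515 [ 0.0021 -0.0346  0.0609] [-0.1226  0.1511 -0.2694]
```

Request:
carry_out:
  delta_pos:
    - [0.002,-0.006,0.009]
    - [0.002,-0.012,0.018]
    - [0.002,-0.017,0.027]
    - [0.002,-0.021,0.035]
    - [0.002,-0.021,0.035]
  turn:
    - [0,0,0]
    - [0,0,0]
    - [0,0,0]
    - [0,0,0]
    - [0,0,0]

```text
time_s: 6.5
tcp_pos: [0.506, 0.1027, 0.3893]
tcp_rot: [0.143, 0.581, 0.778, 0.191]
contact_force: [-0.6, 0.4, -2.3]
grip_width: 0.0212
```

```bash
python3 k.py 18,0,.066 18,0,.0515; python3 -c "
from h import *
snap('wrist','w4');snap('scene','s4');h=hookpts()
A=np.zeros((560,800,3),np.uint8)
A[:,:560]=cv2.resize(cv2.imread('pics/w4.png')[125:265,270:410],(560,560),interpolation=cv2.INTER_CUBIC)
A[:320,560:]=cv2.resize(cv2.imread('pics/s4.png')[270:310+30,255:300+7],(240,320),interpolation=cv2.INTER_CUBIC)
cv2.imwrite('pics/c7.png',A)
K=np.array([.6423,.162,.0665])
for n,P in (('tip',h['tip']),('bend',h['bend']),('K',K)): print(n,(proj('w4',P)-[270,125])*4,(proj('s4',P)-[255,270])*4.6+[560,0])
"
```

```text
[-0.8023  0.0139  0.5329  2.12   -0.027   0.5276  1.6082] [-0.6398  0.4281 -2.3318] [-0.1467  0.6455 -0.0313] 6.5
C rel latch 0.015888603023490752 -0.00013906908558519292 0.07738861908144029
18,0,.066 [-0.0012 -0.0057  0.0111] [-0.3718  0.166  -0.1277]
18,0,.0515 [-0.0012 -0.0124  0.024 ] [-0.3718  0.166  -0.1277]
tip [320.65067534 364.44012023] [643.75620552 250.56913316]
bend [208.32024119 375.82591323] [620.52423396 200.48517745]
K [301.00223572 254.79435216] [673.03391208 230.84966289]
```

View pics/c7.png

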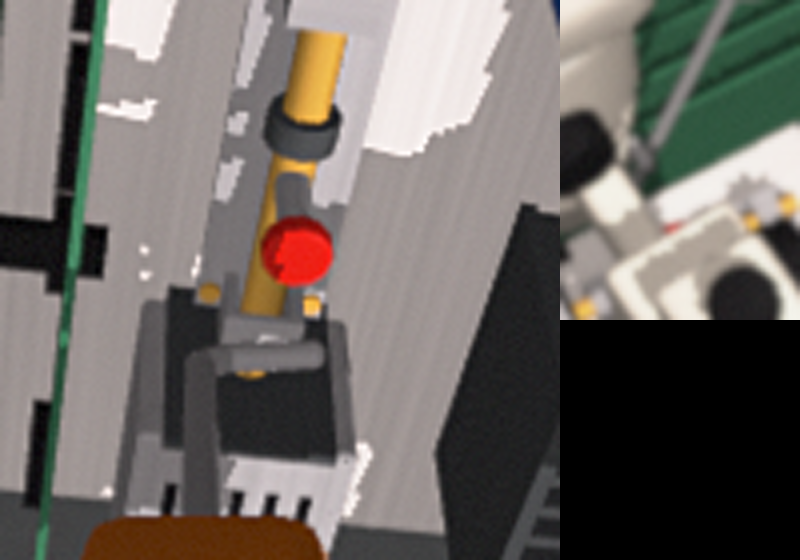

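```bash
python3 k.py 18,0,.066 18,0,.0515
```

```text
[-0.8023  0.0125  0.533   2.1173 -0.0264  0.5275  1.6078] [ 0.1388 -0.3686 -1.9422] [-0.1801  0.6099  0.0154] 6.6
C rel latch 0.018098912086242123 0.0001580513321669916 0.07996928738127856
18,0,.066 [-0.0011 -0.0075  0.0123] [-0.1467  0.1542 -0.135 ]
18,0,.0515 [-0.0011 -0.0143  0.0252] [-0.1467  0.1542 -0.135 ]
```

Request:
carry_out:
  delta_pos:
    - [0,-0.0035,0.006]
    - [-0.001,-0.007,0.0123]
    - [-0.001,-0.007,0.0123]
  turn:
    - [0,0,0]
    - [0,0,0]
    - [0,0,0]

```text
time_s: 6.9
tcp_pos: [0.5062, 0.1015, 0.3761]
tcp_rot: [0.144, 0.581, 0.778, 0.192]
contact_force: [-0.2, -0.2, -2.1]
grip_width: 0.0213
```

Request:
carry_out:
  delta_pos:
    - [0,-0.0035,0.0065]
    - [0,-0.007,0.0125]
    - [0,-0.007,0.0125]
    - [0,-0.007,0.0125]
  turn:
    - [0,0,0]
    - [0,0,0]
    - [0,0,0]
    - [0,0,0]

```text
time_s: 7.3
tcp_pos: [0.5064, 0.1017, 0.3628]
tcp_rot: [0.144, 0.581, 0.778, 0.193]
contact_force: [0.8, 0.3, -1.0]
grip_width: 0.0211
```

```bash
python3 -c "
from h import *
snap('wrist','w5');h=hookpts()
A=np.zeros((560,800,3),np.uint8)
A[:,:700]=cv2.resize(cv2.imread('pics/w5.png')[125:265,250:425],(700,560),interpolation=cv2.INTER_CUBIC)
cv2.imwrite('pics/c8.png',A)
";python3 k.py 18,0,.0515 12,0,.0515 7,0,.0515 -20,0,.0515
```

```text
[-0.7923  0.0558  0.5353  2.1463 -0.0868  0.4616  1.6627] [ 0.5496  0.8525 -0.6956] [-0.1413  0.6069 -0.0125] 7.35
C rel latch 0.017782145673773838 -0.000822509059938742 0.05210189072566959
18,0,.0515 [-0.0001 -0.0006  0.0007] [-0.1002  0.1358 -0.1455]
12,0,.0515 [ 0.0009 -0.0058 -0.002 ] [-0.1002  0.1358 -0.1455]
7,0,.0515 [ 0.0016 -0.0102 -0.0044] [-0.1002  0.1358 -0.1455]
-20,0,.0515 [ 0.0058 -0.0337 -0.0168] [-0.1002  0.1358 -0.1455]
```

View pics/c8.png

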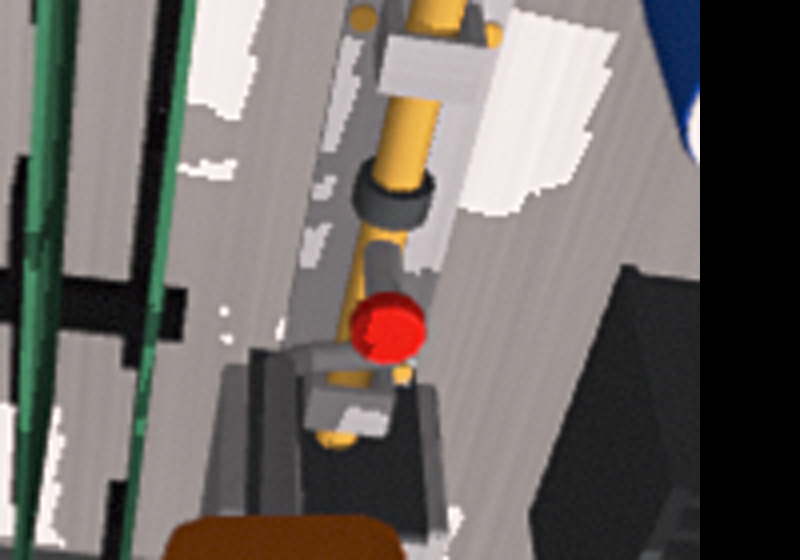

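Request:
carry_out:
  delta_pos:
    - [0.0005,-0.003,-0.0015]
    - [0.001,-0.006,-0.003]
    - [0.0015,-0.0085,-0.0045]
    - [0.002,-0.0105,-0.0055]
    - [0.002,-0.012,-0.0063]
  turn:
    - [0,0,0]
    - [0,0,0]
    - [0,0,0]
    - [0,0,0]
    - [0,0,0]

```text
time_s: 7.85
tcp_pos: [0.4932, 0.0999, 0.3637]
tcp_rot: [0.145, 0.58, 0.777, 0.194]
contact_force: [3.2, -0.1, -2.8]
grip_width: 0.0214
```

```bash
python3 k.py
```

```text
[-0.8025  0.0222  0.5335  2.175  -0.0415  0.4582  1.6199] [ 3.211  -0.1353 -2.7812] [-0.0358 -0.1085 -0.0051] 7.85
C rel latch 0.0050811021128081765 -0.0006475726071265427 0.053030564528661506
```

Request:
carry_out:
  delta_pos:
    - [0.0003,-0.0016,-0.0008]
    - [0.0006,-0.0032,-0.0016]
    - [0.0009,-0.0048,-0.0025]
    - [0.0011,-0.0063,-0.0034]
    - [0.0014,-0.0078,-0.0042]
  turn:
    - [0,0,0]
    - [0,0,0]
    - [0,0,0]
    - [0,0,0]
    - [0,0,0]

```text
time_s: 8.35
tcp_pos: [0.4844, 0.0985, 0.3637]
tcp_rot: [0.145, 0.58, 0.778, 0.193]
contact_force: [2.8, 0.3, -1.6]
grip_width: 0.0213
```

```bash
python3 k.py
```

```text
[-0.8065  0.0007  0.5297  2.193  -0.0107  0.4596  1.5904] [ 2.8058  0.2768 -1.5852] [-0.0386 -0.752  -0.1732] 8.35
C rel latch -0.004157691441876347 -0.0009359659847719711 0.05289318873449447
```

Request:
carry_out:
  delta_pos:
    - [0.0003,-0.0016,-0.0008]
    - [0.0006,-0.0032,-0.0016]
    - [0.0009,-0.0048,-0.0025]
    - [0.0011,-0.0063,-0.0034]
    - [0.0014,-0.0078,-0.0042]
  turn:
    - [0,0,0]
    - [0,0,0]
    - [0,0,0]
    - [0,0,0]
    - [0,0,0]

```text
time_s: 8.85
tcp_pos: [0.4749, 0.0972, 0.3632]
tcp_rot: [0.144, 0.581, 0.778, 0.193]
contact_force: [3.5, 0.3, -2.1]
grip_width: 0.0211
```

```bash
python3 k.py
```

```text
[-0.8088 -0.0212  0.5235  2.2122  0.0201  0.4617  1.5605] [ 3.4986  0.2935 -2.0828] [-0.13   -0.7341 -0.2118] 8.85
C rel latch -0.014464510546608255 -0.0010547303983115964 0.05192145182405941
```

Request:
carry_out:
  delta_pos:
    - [0.0002,-0.0009,-0.0005]
    - [0.0003,-0.0017,-0.0009]
    - [0.0005,-0.0026,-0.0014]
  turn:
    - [0,0,0]
    - [0,0,0]
    - [0,0,0]

```text
time_s: 9.15
tcp_pos: [0.4719, 0.0969, 0.363]
tcp_rot: [0.144, 0.581, 0.778, 0.192]
contact_force: [2.9, 0.2, -3.0]
grip_width: 0.0215
```

```bash
python3 k.py
```

```text
[-0.8091 -0.0282  0.5209  2.2183  0.0302  0.4621  1.5505] [ 2.9143  0.2141 -2.9874] [-0.2097 -0.5567 -0.2744] 9.15
C rel latch -0.017566561204444216 -0.0010185934269405393 0.05169479777166064
```

Request:
carry_out:
  delta_pos:
    - [0.0002,-0.0009,-0.0005]
    - [0.0003,-0.0017,-0.0009]
  turn:
    - [0,0,0]
    - [0,0,0]

```text
time_s: 9.35
tcp_pos: [0.47, 0.0966, 0.3631]
tcp_rot: [0.144, 0.581, 0.778, 0.193]
contact_force: [4.2, 0.4, -3.5]
grip_width: 0.0215
```

```bash
python3 k.py
```

```text
[-0.8092 -0.033   0.5191  2.2221  0.0367  0.4624  1.544 ] [ 4.2426  0.3747 -3.5434] [-0.2782 -0.5232 -0.2744] 9.35
C rel latch -0.0194306513405906 -0.0010009527424287468 0.05178738967189181
```

Request:
carry_out:
  delta_pos:
    - [0.0002,-0.0009,-0.0005]
    - [0.0002,-0.0009,-0.0005]
  turn:
    - [0,0,0]
    - [0,0,0]

```text
time_s: 9.55
tcp_pos: [0.469, 0.0965, 0.3631]
tcp_rot: [0.144, 0.581, 0.778, 0.193]
contact_force: [3.6, -0.0, -2.7]
grip_width: 0.0212
```

```bash
python3 k.py
python3 - <<'E'
from h import *
snap('wrist','w6')
im=cv2.imread('pics/w6.png').astype(int);b,g,r=im[...,0],im[...,1],im[...,2]
m=((r>130)&(g<70)&(b<70)).astype(np.uint8);n,l,st,c=cv2.connectedComponentsWithStats(m)
for i in range(1,n):
    if st[i,4]>50:
        P=atz('w6',*c[i],.0665);d=P-np.array([.6423,.162,0]);print(st[i],P,d@ex,d@ey)
E
```

```text
[-0.8092 -0.0357  0.5181  2.2242  0.0403  0.4626  1.5405] [ 3.6356 -0.0003 -2.691 ] [-0.3889 -0.4559 -0.2475] 9.55
C rel latch -0.020449505568910023 -0.0009296064554214821 0.05188766937137049
[334 217  17  15 200] [0.62158356 0.15801187 0.0665    ] -0.02106399968943638 -0.0011764570610163262
[ 77 270  34   8  52] [ 0.744321   -0.03823345  0.0665    ] 0.07427258408885812 -0.21209739301452044
[288 274  64 107 442] [0.7335779  0.19256864 0.0665    ] 0.09455064187881931 0.01806303154467008
[   0  278  126   76 1387] [ 0.8215605  -0.04816435  0.0665    ] 0.14948502570241914 -0.23228777555970043
```

Run:
```python
from h import *
np.set_printoptions(precision=4,suppress=True)
for f in('w3','w4','w5','w6'):
    im=cv2.imread(f'pics/{f}.png').astype(int);b,g,r=im[...,0],im[...,1],im[...,2]
    m=((r>130)&(g<70)&(b<70)).astype(np.uint8);m[262:]=0;m[:,:310]=0;m[:,380:]=0;n,l,st,c=cv2.connectedComponentsWithStats(m)
    i=1+np.argmax(st[1:,4])
    P=atz(f,*c[i],.0665);d=P-np.array([.6423,.162,0]);print(f,st[i],c[i],P,d@ex*1000,d@ey*1000)
# patch difference hand-frame: where is the rod (dark grey)? compare columns along rod rows 225..260
for f in('w5','w6'):
    g=cv2.imread(f'pics/{f}.png',0)
    for v in(220,230,240,250): print(f,v,g[v,296:350:2].tolist())
```

```text
w3 [338 148  16  14 184] [346.0326 154.4076] [0.6422 0.1609 0.0665] -0.25810858543288895 -1.0926261083487774
w4 [335 181  18  16 211] [344.1469 188.3697] [0.6422 0.161  0.0665] -0.18967906487460434 -0.9409758016547748
w5 [337 200  19  16 226] [346.7743 207.6947] [0.6417 0.1608 0.0665] -0.8039951466617112 -1.1364755055417062
w6 [334 217  17  15 200] [342.275 224.125] [0.6216 0.158  0.0665] -21.06399968943638 -1.1764570610163263
w5 220 [150, 148, 150, 149, 147, 86, 90, 90, 47, 35, 63, 66, 64, 65, 37, 73, 87, 92, 99, 113, 117, 111, 100, 73, 78, 88, 133]
w5 230 [149, 149, 149, 147, 81, 88, 86, 89, 43, 38, 67, 66, 64, 65, 45, 105, 118, 116, 113, 119, 191, 188, 188, 189, 191, 191, 40]
w5 240 [148, 151, 150, 87, 74, 87, 89, 87, 41, 37, 67, 65, 65, 61, 80, 37, 34, 34, 33, 35, 37, 35, 39, 34, 36, 35, 35]
w5 250 [151, 152, 104, 73, 78, 84, 87, 92, 35, 39, 66, 66, 65, 64, 83, 40, 34, 33, 34, 35, 34, 37, 36, 36, 40, 36, 36]
w6 220 [151, 149, 154, 150, 149, 149, 150, 155, 151, 152, 155, 135, 183, 129, 77, 82, 84, 87, 86, 41, 67, 95, 94, 93, 99, 101, 94]
w6 230 [151, 151, 178, 177, 151, 144, 182, 181, 154, 151, 74, 63, 66, 71, 117, 116, 103, 114, 164, 182, 145, 104, 89, 90, 93, 102, 116]
w6 240 [147, 149, 146, 148, 149, 157, 35, 39, 42, 77, 68, 66, 64, 64, 107, 96, 111, 119, 114, 104, 84, 114, 118, 117, 116, 130, 152]
w6 250 [146, 149, 91, 89, 90, 80, 34, 35, 35, 34, 67, 66, 65, 63, 77, 59, 57, 71, 60, 47, 80, 91, 62, 33, 31, 59, 88]
```

Request:
carry_out:
  delta_pos:
    - [0,0,0]
    - [0,0,0]
    - [0.0002,-0.0009,-0.0005]
    - [0.0003,-0.0017,-0.0009]
  turn:
    - [0,0,0]
    - [0,0,0]
    - [0,0,0]
    - [0,0,0]
  squeeze: 115

```text
time_s: 10.0
tcp_pos: [0.4672, 0.0967, 0.3633]
tcp_rot: [0.144, 0.58, 0.778, 0.193]
contact_force: [3.9, 2.3, -4.1]
grip_width: 0.0197
```

```bash
cat > kn.py <<'E'
from h import *
import sys
f=sys.argv[1];snap('wrist',f)
im=cv2.imread(f'pics/{f}.png').astype(int);b,g,r=im[...,0],im[...,1],im[...,2]
m=((r>130)&(g<70)&(b<70)).astype(np.uint8);m[268:]=0;m[:,:310]=0;m[:,380:]=0;n,l,st,c=cv2.connectedComponentsWithStats(m)
i=1+np.argmax(st[1:,4]);P=atz(f,*c[i],.0665);d=P-np.array([.6423,.162,0]);print(f,st[i],c[i],'knob drawn',-.8-d@ex*1000,d@ey*1000)
G=cv2.imread(f'pics/{f}.png',0);print('rod top row',[(v,int(G[v,317:322].mean())) for v in range(208,250,3)])
E
python3 k.py; python3 kn.py w7
```

```text
[-0.8094 -0.0404  0.5157  2.2276  0.0466  0.4623  1.5339] [ 3.9294  2.2578 -4.1117] [ 0.181  -0.4072 -0.041 ] 10.0
C rel latch -0.02187206887706989 -0.00034236965381675977 0.052277432165811516
w7 [333 217  17  14 197] [341.44162437 223.53299492] knob drawn 21.809565501503968 -1.271641651437515
rod top row [(208, 163), (211, 168), (214, 171), (217, 174), (220, 172), (223, 63), (226, 64), (229, 63), (232, 64), (235, 64), (238, 64), (241, 65), (244, 64), (247, 64)]
```

Request:
carry_out:
  delta_pos:
    - [0.0002,-0.0009,-0.0005]
    - [0.0003,-0.0017,-0.0009]
    - [0.0005,-0.0026,-0.0014]
    - [0.0005,-0.0026,-0.0014]
  turn:
    - [0,0,0]
    - [0,0,0]
    - [0,0,0]
    - [0,0,0]

```text
time_s: 10.45
tcp_pos: [0.4643, 0.0961, 0.3635]
tcp_rot: [0.145, 0.58, 0.778, 0.193]
contact_force: [3.7, 1.1, -2.9]
grip_width: 0.0203
```

```bash
python3 k.py; python3 kn.py w8
```

```text
[-0.809  -0.0481  0.5128  2.2335  0.0567  0.4631  1.524 ] [ 3.6544  1.057  -2.8606] [ 0.2205 -0.4299 -0.0268] 10.45
C rel latch -0.024712103323041777 -0.0005816056713368678 0.05252046944905758
w8 [333 216  18  15 198] [341.9040404  223.54040404] knob drawn 24.513825452577667 -1.127404145572311
rod top row [(208, 159), (211, 163), (214, 166), (217, 175), (220, 171), (223, 63), (226, 63), (229, 63), (232, 64), (235, 63), (238, 63), (241, 64), (244, 65), (247, 65)]
```

Following without slip now; keep going in small steps.

Request:
carry_out:
  delta_pos:
    - [0.0002,-0.0009,-0.0005]
    - [0.0003,-0.0017,-0.0009]
    - [0.0003,-0.0017,-0.0009]
  turn:
    - [0,0,0]
    - [0,0,0]
    - [0,0,0]

```text
time_s: 10.8
tcp_pos: [0.4629, 0.0957, 0.3637]
tcp_rot: [0.145, 0.58, 0.777, 0.194]
contact_force: [6.6, 1.1, -5.5]
grip_width: 0.0204
```

```bash
python3 k.py; python3 kn.py w9
```

```text
[-0.8086 -0.0523  0.5111  2.2369  0.0635  0.4617  1.5174] [ 6.5835  1.1133 -5.5361] [ 0.1386 -0.9391 -0.1147] 10.8
C rel latch -0.02555460226262627 -0.000835358703807217 0.052982474513394995
w9 [333 217  18  15 196] [341.75       223.91326531] knob drawn 24.52677559360709 -1.287198462063043
rod top row [(208, 157), (211, 165), (214, 166), (217, 170), (220, 177), (223, 67), (226, 63), (229, 63), (232, 64), (235, 63), (238, 64), (241, 64), (244, 65), (247, 64)]
```

Request:
carry_out:
  delta_pos:
    - [0.0001,-0.0006,-0.0003]
    - [0.0001,-0.0006,-0.0003]
  turn:
    - [0,0,0]
    - [0,0,0]

```text
time_s: 11.05
tcp_pos: [0.4624, 0.0957, 0.3636]
tcp_rot: [0.146, 0.58, 0.777, 0.194]
contact_force: [8.3, 2.1, -8.3]
grip_width: 0.0201
```

```bash
python3 k.py; python3 kn.py w10
python3 - <<'E'
from h import *
# gap collar/strap: dark collar vs light strap along bolt, column profile toward image top from knob
G=cv2.imread('pics/w10.png');print([G[v,346].tolist() for v in range(150,216,4)])
E
```

```text
[-0.8085 -0.0535  0.5103  2.2382  0.0657  0.4609  1.5152] [ 8.2726  2.0681 -8.2579] [ 0.1892 -1.1429 -0.1254] 11.05
C rel latch -0.025913610408646825 -0.0008128306173980082 0.05294565268786164
w10 [333 217  18  15 195] [341.74871795 224.25641026] knob drawn 24.613789822508057 -1.2214094334277124
rod top row [(208, 156), (211, 165), (214, 167), (217, 170), (220, 175), (223, 72), (226, 62), (229, 63), (232, 63), (235, 64), (238, 64), (241, 64), (244, 63), (247, 64)]
[[57, 85, 107], [40, 92, 126], [45, 109, 146], [53, 123, 167], [59, 138, 188], [63, 152, 206], [70, 164, 221], [71, 171, 230], [137, 132, 136], [191, 188, 197], [192, 189, 197], [156, 154, 159], [84, 81, 80], [158, 178, 202], [197, 196, 202], [193, 190, 199], [197, 196, 200]]
```

Request:
carry_out:
  delta_pos:
    - [-0.0004,0.002,0.001]
    - [-0.0009,0.005,0.0027]
    - [-0.0013,0.0075,0.004]
    - [-0.0018,0.01,0.0054]
    - [-0.0018,0.0105,0.0057]
  turn:
    - [0,0,0]
    - [0,0,0]
    - [0,0,0]
    - [0,0,0]
    - [0,0,0]

```text
time_s: 11.6
tcp_pos: [0.4734, 0.0972, 0.3625]
tcp_rot: [0.144, 0.581, 0.778, 0.192]
contact_force: [-0.4, 0.2, -1.8]
grip_width: 0.0201
```

```bash
python3 k.py; python3 kn.py w11
```

```text
[-0.8097 -0.0234  0.5228  2.2153  0.0244  0.4624  1.5558] [-0.4449  0.2457 -1.7994] [-0.1818  0.6292  0.0182] 11.6
C rel latch -0.01655142678006132 -0.0010505964859123776 0.050944356662332935
w11 [335 210  19  15 209] [344.3492823  217.32057416] knob drawn 24.470824934430286 -1.2765487673157259
rod top row [(208, 150), (211, 159), (214, 160), (217, 170), (220, 74), (223, 64), (226, 63), (229, 62), (232, 63), (235, 63), (238, 64), (241, 63), (244, 64), (247, 64)]
```

Request:
carry_out:
  delta_pos:
    - [-0.0005,0.0026,0.0014]
    - [-0.0005,0.0053,-0.0036]
    - [-0.0005,0.0103,-0.0126]
    - [-0.0005,0.017,-0.025]
    - [-0.0005,0.0236,-0.0378]
  turn:
    - [0,0,0]
    - [0,0,0]
    - [0,0,0]
    - [0,0,0]
    - [0,0,0]

```text
time_s: 12.15
tcp_pos: [0.4769, 0.0977, 0.409]
tcp_rot: [0.145, 0.581, 0.778, 0.193]
contact_force: [-0.1, -0.3, -2.2]
grip_width: 0.0201
```

```bash
python3 k.py; python3 kn.py w12
```

```text
[-0.8094 -0.0889  0.5054  2.1594  0.0867  0.5738  1.5027] [-0.0748 -0.264  -2.1807] [-0.1741  0.6498  0.0038] 12.15
C rel latch -0.01197669907190945 -0.0007810444582112537 0.09795219206917377
w12 [334 170  17  14 181] [342.57458564 176.6519337 ] knob drawn 23.532716158758404 -1.2983303618978739
rod top row [(208, 104), (211, 44), (214, 47), (217, 52), (220, 62), (223, 64), (226, 65), (229, 65), (232, 65), (235, 65), (238, 64), (241, 65), (244, 64), (247, 64)]
```

Request:
carry_out:
  delta_pos:
    - [0,0.007,-0.013]
    - [0,0.014,-0.0265]
    - [0,0.014,-0.0265]
    - [0,0.014,-0.0265]
  turn:
    - [0,0,0]
    - [0,0,0]
    - [0,0,0]
    - [0,0,0]

```text
time_s: 12.6
tcp_pos: [0.4768, 0.0978, 0.4379]
tcp_rot: [0.145, 0.581, 0.778, 0.193]
contact_force: [0.3, -0.8, -1.7]
grip_width: 0.0202
```

```bash
python3 k.py; python3 kn.py w13
python3 - <<'E'
from h import *
np.set_printoptions(precision=4,suppress=True)
p,r,s=pose()
for phi in(-4,-3,-2,0,2,3,4):
    q=R.from_euler('x',phi,degrees=True)
    f=lambda v: proj('w13',p+r.apply(np.array([0,0,.158])+q.apply(v)))
    # tool frame: hook X=-x, Z=-z, Y=+y ; offsets from bar centre
    print(phi,f([0,0,.186]),f([.0229,0,.1953]),'bar ends',f([0,.032,-.012]),f([0,-.032,-.012]))
G=cv2.imread('pics/w13.png',0);print([(v,G[v,314:326].tolist()) for v in range(202,224,3)])
im=cv2.imread('pics/w13.png').astype(int);b,g,rr=im[...,0],im[...,1],im[...,2]
m=((rr>110)&(g>.3*rr)&(g<.65*rr)&(b<.35*rr)).astype(np.uint8);n,l,st,c=cv2.connectedComponentsWithStats(m);print(st[1:][st[1:,4]>1000])
E
```

```text
[-0.8075 -0.1266  0.4908  2.1242  0.1133  0.6437  1.48  ] [ 0.284  -0.7607 -1.6761] [-0.2298  0.6305  0.0306] 12.6
C rel latch -0.012095406891023513 -0.0005469502732475672 0.12691697214119194
w13 [333 150  16  14 166] [341.11445783 156.43975904] knob drawn 24.315794150310204 -1.4398823832451482
rod top row [(208, 34), (211, 36), (214, 36), (217, 36), (220, 62), (223, 65), (226, 64), (229, 63), (232, 63), (235, 63), (238, 65), (241, 64), (244, 65), (247, 64)]
-4 [322.0233 228.8047] [349.7555 226.4189] bar ends [323.7872 437.4948] [324.1929 263.1671]
-3 [322.0262 224.8459] [349.8275 222.3696] bar ends [323.7744 436.8653] [324.2068 264.3664]
-2 [322.0293 220.8827] [349.9045 218.3152] bar ends [323.7617 436.211 ] [324.2206 265.6017]
0 [322.0362 212.9406] [350.0742 210.1876] bar ends [323.7365 434.8299] [324.248  268.1791]
2 [322.0441 204.9726] [350.2651 202.0297] bar ends [323.7117 433.3556] [324.2751 270.8979]
3 [322.0484 200.977 ] [350.3686 197.9373] bar ends [323.6994 432.5848] [324.2885 272.3097]
4 [322.0529 196.9727] [350.4776 193.835 ] bar ends [323.6873 431.7921] [324.3018 273.756 ]
[(202, [34, 35, 31, 37, 33, 31, 33, 38, 39, 42, 42, 48]), (205, [36, 36, 35, 34, 32, 33, 38, 36, 35, 36, 38, 38]), (208, [37, 32, 35, 34, 35, 32, 36, 34, 36, 39, 35, 36]), (211, [38, 31, 37, 37, 37, 37, 35, 38, 37, 36, 36, 35]), (214, [35, 35, 35, 40, 35, 34, 38, 37, 36, 36, 37, 38]), (217, [35, 36, 35, 38, 37, 35, 36, 34, 35, 37, 44, 45]), (220, [41, 45, 45, 54, 65, 64, 62, 67, 79, 107, 115, 123]), (223, [118, 118, 88, 70, 62, 64, 67, 62, 64, 108, 171, 180])]
[[ 287  271   67  165 9931]]
```

```bash
cat > b.py <<'E'
from h import *
import sys
np.set_printoptions(precision=4,suppress=True)
B=np.array([.5364,-.2727,.2213]);out=np.array([-.598,.802,0]);Rt=ori(97.3,1.8)
p,r,s=pose();print('tcp',p,'q',s['joints'],'F',s['contact_force'],s['torque'],s['time_s'])
bar=p+r.apply([0,0,.158]);e=bar-B;print('bar err: out',e@out,'side',e@np.array([.802,.598,0]),'up',e[2])
for a in sys.argv[1:]:
    o,z=map(float,a.split(','));t=B+out*o/1000+[0,0,z/1000]-Rt.apply([0,0,.158]);print(a,*delta(t,Rt))
E
python3 b.py 110,115
```

```text
tcp [0.4765 0.0977 0.4371] q [-0.8075 -0.1259  0.4908  2.1253  0.1132  0.6438  1.4799] F [-0.435  -1.0605 -2.3905] [-0.1589  0.6412  0.012 ] 12.65
bar err: out 0.3073087758055377 side 0.24268109421679646 up 0.076057760033089
110,115 [-0.2697 -0.0449 -0.0881] [29.5738 -2.0569  9.0779]
```

Request:
carry_out:
  delta_pos:
    - [-0.045,-0.0075,-0.017]
    - [-0.09,-0.015,-0.034]
    - [-0.135,-0.0225,-0.051]
    - [-0.18,-0.03,-0.066]
    - [-0.225,-0.0375,-0.08]
  turn:
    - [6,-0.4,1.8]
    - [12,-0.8,3.6]
    - [18,-1.2,5.4]
    - [24,-1.6,7.2]
    - [29.6,-2.1,9.1]

```text
time_s: 13.15
tcp_pos: [0.4725, -0.1397, 0.491]
tcp_rot: [-0.011, 0.661, 0.75, -0.013]
contact_force: [2.0, -0.5, -2.3]
grip_width: 0.0204
```

Request:
carry_out:
  delta_pos:
    - [-0.03,0,0]
    - [-0.03,0,0]
  turn:
    - [0,0,0]
    - [0,0,0]

```text
time_s: 13.35
tcp_pos: [0.4761, -0.1733, 0.4909]
tcp_rot: [-0.008, 0.665, 0.747, -0.013]
contact_force: [-0.2, -0.2, -0.5]
grip_width: 0.0202
```

```bash
python3 b.py 85,15
```

```text
tcp [ 0.4761 -0.1733  0.4909] q [-0.5764  0.0321  0.8705  1.8531 -0.0078  1.2943  1.984 ] F [-0.243  -0.2475 -0.5238] [ 0.0256 -0.0297  0.0173] 13.35
bar err: out 0.11753587264227255 side 0.006478537051342284 up 0.11167430647211751
85,15 [-0.0316  0.0137  0.0965] [ 0.0211  0.2728 -0.6118]
```

Request:
carry_out:
  delta_pos:
    - [-0.016,0.007,0.045]
    - [-0.0316,0.0137,0.085]
    - [-0.0316,0.0137,0.0965]
    - [-0.0316,0.0137,0.0965]
    - [-0.0316,0.0137,0.0965]
  turn:
    - [0,0,-0.6]
    - [0,0,-0.6]
    - [0,0,-0.6]
    - [0,0,-0.6]
    - [0,0,-0.6]

```text
time_s: 13.85
tcp_pos: [0.492, -0.1969, 0.3949]
tcp_rot: [-0.01, 0.656, 0.754, -0.011]
contact_force: [1.4, 0.4, -0.6]
grip_width: 0.0202
```

```bash
python3 b.py 45,15 0,15
python3 - <<'E'
from h import *
np.set_printoptions(precision=4,suppress=True)
snap('wrist','w14');snap('scene','s14')
# rod tip difference scene vs start: changed pixels near predicted
p,r,s=pose();Rt=r*R.from_euler('x',-1.8,degrees=True);bar=p+r.apply([0,0,.158])
g=lambda v: bar+Rt.apply(v)
print('hook axis tilt',np.degrees(np.arccos(Rt.as_matrix()[2,2]*-1)))
a=g([0,0,.036]);t=g([.0229,0,.1953]);print(a,t,proj('s14',a),proj('s14',t))
d=cv2.absdiff(cv2.imread('pics/s14.png'),cv2.imread('pics/scene0.png')).max(2)
u,v=proj('s14',t).astype(int)
for y in range(v-14,v+8,2): print(y,d[y,u-16:u+16].tolist())
E
```

```text
tcp [ 0.492  -0.1969  0.3949] q [-0.4799  0.2306  0.8886  1.92   -0.1825  1.1073  2.1917] F [ 1.4374  0.3954 -0.57  ] [ 0.0228 -0.0766  0.0269] 13.85
bar err: out 0.08959645187327459 side 0.005549298501899273 up 0.015664161351428285
45,15 [-0.0418  0.0169  0.0002] [0.0954 0.0232 0.6386]
0,15 [-0.0812  0.0385 -0.0005] [0.0954 0.0232 0.6386]
hook axis tilt 0.2672629278649877
[ 0.4883 -0.198   0.2022] [ 0.4859 -0.1752  0.0429] [286.8392 135.7633] [293.6318 186.1207]
172 [14, 31, 45, 32, 11, 2, 3, 2, 3, 3, 17, 45, 47, 30, 9, 2, 1, 1, 3, 2, 2, 3, 3, 1, 3, 3, 1, 3, 3, 4, 2, 1]
174 [2, 14, 36, 46, 31, 9, 2, 2, 3, 5, 17, 42, 50, 33, 9, 2, 2, 4, 1, 5, 2, 3, 2, 4, 3, 1, 1, 1, 2, 3, 1, 1]
176 [2, 5, 15, 35, 48, 33, 10, 3, 4, 3, 16, 42, 48, 32, 10, 1, 2, 3, 2, 4, 2, 4, 2, 1, 4, 1, 1, 2, 2, 3, 2, 3]
178 [2, 1, 3, 13, 33, 45, 36, 18, 7, 4, 9, 26, 36, 24, 7, 4, 2, 2, 2, 5, 2, 2, 2, 3, 1, 2, 2, 1, 1, 2, 2, 5]
180 [3, 2, 1, 3, 9, 18, 37, 48, 35, 13, 4, 12, 16, 9, 7, 6, 2, 2, 4, 4, 1, 4, 2, 3, 1, 3, 3, 2, 2, 1, 3, 2]
182 [1, 3, 3, 2, 2, 2, 16, 36, 51, 36, 10, 6, 10, 5, 20, 15, 3, 2, 3, 1, 1, 3, 2, 2, 1, 3, 3, 2, 4, 2, 2, 2]
184 [1, 4, 3, 3, 2, 1, 7, 14, 38, 49, 37, 19, 9, 11, 4, 22, 23, 6, 3, 1, 2, 2, 3, 2, 2, 3, 1, 4, 3, 2, 1, 2]
186 [3, 3, 3, 3, 1, 2, 2, 3, 4, 18, 37, 49, 32, 11, 8, 5, 21, 21, 6, 4, 2, 4, 5, 3, 3, 1, 1, 2, 1, 1, 3, 3]
188 [2, 3, 3, 2, 2, 3, 3, 3, 2, 5, 14, 34, 45, 27, 8, 6, 11, 10, 11, 3, 1, 2, 3, 2, 1, 2, 1, 1, 1, 3, 1, 3]
190 [1, 2, 2, 2, 2, 4, 2, 1, 1, 1, 2, 7, 8, 8, 2, 3, 1, 2, 2, 2, 3, 3, 1, 1, 4, 2, 1, 1, 2, 3, 1, 2]
192 [2, 2, 1, 2, 1, 2, 1, 3, 3, 1, 3, 2, 4, 3, 2, 2, 3, 3, 3, 2, 4, 3, 1, 2, 3, 4, 3, 3, 2, 1, 1, 2]
```

Request:
carry_out:
  delta_pos:
    - [-0.021,0.0085,0]
    - [-0.0418,0.0169,0]
    - [-0.0418,0.0169,0]
    - [-0.0418,0.0169,0]
  turn:
    - [0,0,0.6]
    - [0,0,0.6]
    - [0,0,0.6]
    - [0,0,0.6]

```text
time_s: 14.35
tcp_pos: [0.5144, -0.2368, 0.3951]
tcp_rot: [-0.009, 0.661, 0.75, -0.011]
contact_force: [-1.5, 0.4, -1.4]
grip_width: 0.0197
```

```bash
python3 b.py 25,15 0,15 0,0
```

```text
tcp [ 0.5144 -0.2368  0.3951] q [-0.3791  0.3261  0.8821  1.8366 -0.2584  1.13    2.2919] F [-1.4992  0.4221 -1.389 ] [ 0.0309 -0.0331  0.0178] 14.35
bar err: out 0.0440749878234981 side -0.00017534735092230094 up 0.01588950830837893
25,15 [-0.0166  0.01    0.0006] [ 0.1738  0.0392 -0.0331]
0,15 [-0.0384  0.0223  0.0003] [ 0.1738  0.0392 -0.0331]
0,0 [-0.0384  0.0227  0.0153] [ 0.1738  0.0392 -0.0331]
```

Request:
carry_out:
  delta_pos:
    - [-0.01,0.006,0]
    - [-0.02,0.0118,0]
    - [-0.03,0.0175,0]
    - [-0.0384,0.0223,0]
    - [-0.0384,0.0223,0]
  turn:
    - [0,0,0]
    - [0,0,0]
    - [0,0,0]
    - [0,0,0]
    - [0,0,0]

```text
time_s: 14.85
tcp_pos: [0.5415, -0.2736, 0.393]
tcp_rot: [-0.009, 0.661, 0.75, -0.012]
contact_force: [-0.5, 0.2, -1.1]
grip_width: 0.0199
```

```bash
python3 b.py 0,1 0,-1
```

```text
tcp [ 0.5415 -0.2736  0.393 ] q [-0.2787  0.4224  0.859   1.7403 -0.3222  1.1594  2.3706] F [-0.5385  0.1817 -1.0525] [-0.0161 -0.0483  0.0236] 14.85
bar err: out -0.0017328042616013913 side -0.0008710347674154538 up 0.013807281078675238
0,1 [0.0016 0.0004 0.0128] [ 0.0254  0.145  -0.1189]
0,-1 [0.0016 0.0004 0.0148] [ 0.0254  0.145  -0.1189]
```

Request:
carry_out:
  delta_pos:
    - [0.001,0,0.005]
    - [0.001,0,0.0095]
    - [0.001,0,0.012]
    - [0.001,0,0.013]
    - [0.001,0,0.013]
  turn:
    - [0,0,0]
    - [0,0,0]
    - [0,0,0]
    - [0,0,0]
    - [0,0,0]

```text
time_s: 15.35
tcp_pos: [0.5403, -0.2709, 0.3798]
tcp_rot: [-0.01, 0.661, 0.751, -0.012]
contact_force: [0.2, 0.1, -1.4]
grip_width: 0.02
```

```bash
python3 b.py 0,0
```

```text
tcp [ 0.5403 -0.2709  0.3798] q [-0.2763  0.4321  0.851   1.7579 -0.3332  1.1361  2.3772] F [ 0.2308  0.0952 -1.4211] [-0.0253 -0.0179  0.0026] 15.35
bar err: out 0.001478663599305795 side -2.3112595769454e-05 up 0.0006026207788537019
0,0 [-0.0013  0.0008  0.0006] [ 0.0277  0.0154 -0.0131]
```

Request:
carry_out:
  delta_pos:
    - [0,0,0.001]
    - [0,0,0.002]
    - [0,0,0.002]
  turn:
    - [0,0,0]
    - [0,0,0]
    - [0,0,0]

```text
time_s: 15.65
tcp_pos: [0.5405, -0.2713, 0.3795]
tcp_rot: [-0.01, 0.661, 0.75, -0.011]
contact_force: [-2.4, 2.8, 5.4]
grip_width: 0.02
```

```bash
python3 b.py
```

```text
tcp [ 0.5405 -0.2713  0.3795] q [-0.275   0.433   0.8507  1.7576 -0.3351  1.1354  2.3787] F [-2.4191  2.8367  5.3564] [0.468  0.5184 0.0195] 15.65
bar err: out 0.0010127847795661405 side 8.777125324721101e-06 up 0.0002635614086750615
```

Collar is on the plate. Release and lift straight up.

Request:
carry_out:
  delta_pos:
    - [0,0,-0.001]
    - [0,0,-0.001]
    - [0,0,-0.001]
    - [0,0,-0.001]
    - [0,0,-0.001]
  turn:
    - [0,0,0]
    - [0,0,0]
    - [0,0,0]
    - [0,0,0]
    - [0,0,0]
  claw: 0.055

```text
time_s: 16.15
tcp_pos: [0.5404, -0.2711, 0.3788]
tcp_rot: [-0.01, 0.661, 0.75, -0.012]
contact_force: [0.1, -0.7, -0.2]
grip_width: 0.0549
```

Request:
carry_out:
  delta_pos:
    - [0,0,-0.015]
    - [0,0,-0.04]
    - [0,0,-0.08]
    - [0,0,-0.12]
    - [0,0,-0.12]
  turn:
    - [0,0,0]
    - [0,0,0]
    - [0,0,0]
    - [0,0,0]
    - [0,0,0]

```text
time_s: 16.65
tcp_pos: [0.5451, -0.2726, 0.5069]
tcp_rot: [-0.004, 0.661, 0.75, -0.009]
contact_force: [0.6, -1.2, 0.3]
grip_width: 0.0548
```

```bash
python3 b.py
python3 - <<'E'
from h import *
np.set_printoptions(precision=4,suppress=True)
for n in('wrist','scene','top'): snap(n,n[0]+'20')
for f in('w20','scene0','s20'):
    im=cv2.imread(f'pics/{f}.png').astype(int);b,g,r=im[...,0],im[...,1],im[...,2]
    m=((r>110)&(g>.25*r)&(g<.65*r)&(b<.35*r)).astype(np.uint8);n,l,st,c=cv2.connectedComponentsWithStats(m)
    print(f,[(st[i].tolist(),c[i]) for i in range(1,n) if st[i,4]>60])
im=cv2.imread('pics/t20.png').astype(int);b,g,r=im[...,0],im[...,1],im[...,2]
m=(r>130)&(g<70)&(b<70);m[:185]=0;m[235:]=0;m[:,:250]=0;m[:,275:]=0
v,u=np.nonzero(m);P=atz('t20',u.mean(),v.mean(),.0665) if len(u) else 0
print('knob top cam',len(u),P,'drawn',(np.array([.643,.1639,.0665])-P)@ex*1000)
print('pred bar in w20',proj('w20',np.array([.5355,-.2731,.233])))
# drivers & others: diff of scene
d=cv2.absdiff(cv2.imread('pics/s20.png'),cv2.imread('pics/scene0.png')).max(2)
n,l,st,c=cv2.connectedComponentsWithStats((d>40).astype(np.uint8));print([x.tolist() for x in st[1:] if x[4]>15])
E
```

```text
tcp [ 0.5451 -0.2726  0.5069] q [-0.3285  0.3248  0.9107  1.602  -0.2431  1.3529  2.3093] F [ 0.6117 -1.2112  0.3443] [-0.0881  0.0055 -0.0202] 16.65
bar err: out -0.004648676107625921 side 0.00385525066814803 up 0.12765186701803716
w20 [([310, 184, 35, 98, 3249], array([326.7812, 231.9791]))]
scene0 [([242, 104, 28, 20, 316], array([255.4051, 113.4557])), ([127, 203, 29, 30, 351], array([145.396 , 217.8177])), ([115, 234, 43, 64, 639], array([135.8216, 277.5649])), ([466, 392, 12, 8, 72], array([471.3472, 395.375 ]))]
s20 [([242, 104, 28, 20, 320], array([255.8313, 113.7438])), ([127, 203, 30, 30, 352], array([145.1733, 217.5426])), ([113, 233, 45, 65, 625], array([135.7552, 277.5024])), ([466, 392, 12, 8, 71], array([471.3662, 395.4225]))]
knob top cam 28 [0.619  0.1597 0.0665] drawn 24.36377100350921
pred bar in w20 [326.7079 234.0929]
[[211, 0, 177, 113, 5202], [226, 0, 14, 2, 19], [540, 0, 100, 118, 5139], [548, 41, 12, 6, 28], [179, 54, 55, 69, 1376], [224, 82, 5, 12, 39], [491, 84, 17, 37, 144], [519, 84, 6, 9, 26], [391, 91, 22, 14, 127], [568, 101, 7, 10, 28], [525, 105, 8, 10, 42], [557, 109, 17, 26, 122], [424, 111, 21, 8, 93], [447, 115, 20, 17, 106], [382, 118, 167, 280, 7283], [524, 121, 11, 11, 62], [501, 122, 18, 16, 149], [489, 124, 3, 7, 17], [525, 132, 25, 17, 231], [470, 135, 13, 16, 32], [548, 141, 7, 5, 26], [424, 144, 22, 23, 75], [302, 305, 15, 11, 98], [280, 308, 7, 8, 40], [274, 313, 6, 8, 18], [292, 314, 6, 7, 20], [256, 332, 7, 9, 37]]
```

Request:
carry_out:
  delta_pos:
    - [0,0,0]
    - [0,0,0]
    - [0,0,0]
  turn:
    - [0,0,0]
    - [0,0,0]
    - [0,0,0]

```text
time_s: 17.1
tcp_pos: [0.5439, -0.2703, 0.4978]
tcp_rot: [-0.011, 0.661, 0.75, -0.012]
contact_force: [-0.5, 0.4, 1.0]
grip_width: 0.055
```

```bash
python3 -c "
from h import *
s=observe();print(s['time_s'],s['contact_force'],abs(s['dq']).max());print(sign_off())"
```

```text
17.1 [-0.51013162  0.35814676  1.01096835] 0.0057558200910426795
the job is handed in; nothing more can be done
None
```

I drew the bolt back with the hook until it met its stop, hung the hook back in its original slot (slot0), and handed the job in at 17.1 s. The hand-in gives no verdict.

**Bolt:** The knob moved about 24.5 mm by the wrist camera and 24.4 mm by the top camera. It stopped moving there while the pull rose from about 4 N to 8 N along the pull (about 12 N in all). That fits a start about 5.5 mm drawn, but I could not measure the start directly. The stop is inferred from the rise in pull, and a quick pixel check showing the dark collar right at the strap agrees.

**Hook:** After I let go, the orange bar was within 0.5 px of its starting place in the scene camera. The gripper is about 12 cm above it, open, and reads only noise-level force.

**Disagreements:**
- The hook turned about 2° in the grip during the pull at 50 N, so I raised the grip to 115 N. I allowed for the turn when hanging the hook back.
- One scene-camera reading of the hook tip was about 15–20 mm off, most likely because the microscope hid part of it. I relied on the wrist camera instead, and the catch on the knob bore that out.
- I did not check the other loose things by position, only with a before-and-after picture difference. I did not trace its changed patches, which include some by the rack and around the microscope, to particular objects.

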